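Empty the sorting tray into the ring tin over its rim

TASK

Put the four finished rings away in the red tin. Hook the rolled front edge of the steel sorting tray over the front rim of the open tin and, with the edge staying hooked there, tip the tray up by its handle until all the rings have slid into the tin; do not tip the tray anywhere else. Then put the empty tray back flat on the bench where it stood and close the tin's lid completely, without disturbing the other things on the bench.

Things in the scene. Friction and masses are not known exactly. Their poses are not given: they have to be found in the camera images.
- tin: red pressed tin with a hinged lid, stuck to the bench, 62 mm front to back x 94 mm wide, 22 mm high without the lid; walls 2 mm thick. Origin at the middle of its underside. +x points from the front wall (at x = -30 mm, the side away from the hinge) to the hinge; y along the front wall; z up. The inside floor is at z = 2 mm.
- tin_rim (a point): the middle of the top edge of the tin's front wall (22 mm above the bench); same axes as the tin
- tin_lid (a joint): lid hinge: 0 is closed, 1.83 rad is fully open, 1.57 stands upright; starts open at 1.5 to 1.8. The hinge line runs along the tin's y at x = +33 mm, z = 23 mm. The lid is a flat cap 63 mm from hinge to front edge, 96 mm wide, 5 mm thick; a stiff little hinge (about 0.01 N m of friction), so it may stay where it is left and has to be pushed right down. Closed, its top is 28 mm above the bench.
- tray: loose steel sorting tray with a wooden handle, about 0.13 kg. Origin under its middle, on the bench; +x points from the handle to the open front, z up. The flat floor runs from x = -39 to +39 mm, 66 mm wide, underside 6 mm above the bench (two rubber runners end at x = +15 mm), top 8.5 mm. Side and rear walls rise to 25 mm, towards the mouth to 16 mm; the front has no wall, the floor runs straight out.
- tray_lip (a point): the middle of the rolled front edge: a 4.4 mm round bead along y under the front of the tray's floor (tray x = +37.8 mm, z = 4.2 mm), standing 4 mm below the floor's underside, so that it hooks inside a rim on which the floor rests; same axes as the tray
- tray_handle (a point): the middle of the dark wooden handle: 44 mm long along the tray's x, 14 mm thick in y, 20 mm high (14 to 34 mm above the bench), tray x = -60 mm; same axes as the tray. Its flat sides are pinched along y.
- ring_a: loose finger ring with a small setting, about 20 x 25 mm, 7 mm high, 12 g, lying flat in the tray at the start. Origin under its middle.
- ring_b: loose finger ring with a small setting, about 20 x 25 mm, 7 mm high, 12 g, lying flat in the tray at the start. Origin under its middle.
- ring_c: loose finger ring with a small setting, about 20 x 25 mm, 7 mm high, 12 g, lying flat in the tray at the start. Origin under its middle.
- ring_d: loose finger ring with a small setting, about 20 x 25 mm, 7 mm high, 12 g, lying flat in the tray at the start. Origin under its middle.
- flux_bottle: amber dropper bottle, 39 mm across, 82 mm high; leave alone
- sizers: ring gauges on a keeper ring, 82 x 99 x 25 mm; leave alone
- solder_tin: small round tin, 49 mm across, 20 mm high; leave alone
- desk_lamp: clamp-on work lamp on the back edge; keep clear of it. From its post (x = 0.63, y = -0.14 m) a double bar leans out to a black knuckle off the back right corner (x = 0.75, y = -0.36, 0.26 m up); a second double bar runs back from there above the rear edge, rising to the shade over the left of the bench (x = 0.45, y = 0.2, mouth 0.4 m up). Set a little differently each time.

How it is judged:
By the outcome, as a careful person would: the job done as asked, in the order asked, and still so for the second after the job is handed in, with the robot touching nothing.
It also fails if it takes over 61 s, if anything falls off the work surface, if the arm or the gripper's body presses on something with over 40 N, if the wrist force passes 120 N, or if a joint passes its speed limit or range.

ROBOT

A 6-joint arm with a two-finger parallel gripper is mounted at the origin on the work surface; the furniture and walls round the work are solid. World frame = base frame: x ahead of the robot, y to its left, z up, the work surface at z = 0. Lengths are in m, angles in rad, forces in N, time in s.
With the tool pointing down it reaches from about 0.375 to 0.9 m from the base axis. Payload 3.1 kg.
Tool frame: the origin (TCP) lies between the finger pads; the fingertips stand 22 mm ahead of it and the grasp point (between the pads) lies 3 mm ahead of it; z points along the fingers, y is the line along which they close (so a half turn about z gives the same grasp; the last joint's range is limited). The gripper opens to 87 mm and grips with 3 to 60 N. Pads are 19 mm wide; open, the fingers measure 117 mm over their backs; the gripper's body (75 mm by 190 mm) begins 51 mm behind the grasp point.
Start: joints at [1.054, 0.527, 1.433, -0, 1.181, -0.178], TCP at [0.207, 0.59, 0.205] pointing down, gripper open.
Joint ranges: [-3.08, 3.08], [-0.75, 2.2], [0.22, 2.44], [-1.43, 4.57], [0, 2.65], [-2.85, 2.85]. Speed limits (rad/s): [2.79, 2.79, 3.14, 3.14, 3.14, 3.14].

INTERFACE

Orientations are given as a unit quaternion [x, y, z, w].
In Python, from rig import robot gives the robot as it stands.
- The arm moves only by the tool move_arm, never from a script. Its argument "series" is text: rows parted by semicolons, each of 6 numbers parted by spaces: the shift along the tool's x, y, z in mm, then the turn, a rotation vector about the tool's x, y, z in degrees. In form: dx dy dz ax ay az; .... A call has 1 to 8 rows; each row is the pose to reach, as a shift and turn from the pose commanded when the call began, along the tool's axes at that moment; what a row does not reach only later rows make up. A row lasts 1/12 s, in which the tool goes at most 41.7 mm and 7.16 degrees, less where a joint would pass 70% of its speed; a pose out of reach is approached as far as the arm can. A call with a gripper value outside its range is refused whole. "jaw" is the opening, from 0 (shut) to 1 (fully open), set as the call begins (left out, the last holds). The fingers move at their own pace and stop on an object; "newtons" is the grip in N (left out, the last holds). Time passes only in rows, so rows that repeat a pose let the fingers close. It gives the time, the measured TCP pose, the force, the opening and the grip force at its end, in the units of the state.
- robot.get_obs(): the state, without advancing time (a new reading comes with each control period).
- robot.camera(name): name is "scene" or "top"; returns a dict with "img" (400x640x3 uint8, red, green, blue), "mtx" (3x3 intrinsics, pixels), "world_to_cam" (4x4, takes a point from world to camera coordinates). Camera axes: x right, y down, z forward; pixel columns grow to the right and rows downward; lengths in m; the calibration is good to about 2 mm. A picture is of the moment at which its call begins. There is no depth.
- robot.hand_in(): hands the job in; it is judged then, once.
Trained networks look in a picture, given as the dict that the camera call returned (one of the last four; its "shot" number tells which), for a name from the list of things; names that differ only in an ending like _2 or _b are one class to them, and where a whole thing is asked for, a point or a joint stands for the part that bears it (a point fixed in the world has none). Each returns a list of dicts, best first, with "p" (0 to 1); they miss things now and then, are a little off and sometimes report something else, mostly with a low value. They report only what shows in the picture. A call takes as long as a camera call.
- robot.search_frame(picture, thing): "xyz" ([x, y, z] in m, in world coordinates, good to about 4 mm: the middle of the surface that is visible of it).
- robot.tip_of(picture, thing): "xyz" ([x, y, z] in m, in world coordinates, good to about 4 mm: a listed point, or the origin of a listed thing).
The state is a dict: "time": time; "q": joint angles; "joint_velocities": joint speeds; "joint_torque": joint torques, N m; "position": TCP position; "tool_rot": TCP orientation; "ft_force": force on the tool from outside, world axes, zero at the start; "moment": the same for the moment, N m; "grip_width": finger opening in m; "grip_force": force on a finger pad.
Only numpy, scipy, OpenCV 4.12 (cv2) and the standard library are available. Lean on these libraries where they do the work, as an engineer would, in place of code of your own. Each camera call takes 0.05 s, during which the arm holds its last target. There are 200 camera calls.

## Working session

There is one attempt and no reset: what is moved stays moved. The work goes in short steps, Python scripts to look and compute and a tool call to move; the robot and the scene stay as the last step left them, time stands still between calls to the robot, and variables do not carry over. Pictures are saved under pics/ and viewed, at most 10 in all, crops included, and the job is handed in when it is done.

Besides the shell and the picture viewer there is one more tool, called after "Request:" as name(argument=value, ...) on one line, values as JSON. move_arm: Moves the arm, as the interface text tells. Its arguments: {"type":"object","properties":{"series":{"type":"string"},"jaw":{"type":"number"},"newtons":{"type":"number"}},"required":["series"]}

```bash
mkdir -p pics; ls; cat > h.py <<'E'
import numpy as np, cv2
from scipy.spatial.transform import Rotation as R
from rig import robot
def proj(c,P):
    P=np.atleast_2d(P); p=(c["world_to_cam"]@np.c_[P,np.ones(len(P))].T)[:3]; u=c["mtx"]@p; return (u[:2]/u[2]).T
def ray(c,uv,z):
    W=np.linalg.inv(c["world_to_cam"]); d=W[:3,:3]@np.linalg.inv(c["mtx"])@np.array([uv[0],uv[1],1.]); o=W[:3,3]
    return o+d*(z-o[2])/d[2]
def save(c,n,box=None,s=1):
    im=c["img"][:,:,::-1]
    if box: im=im[box[1]:box[3],box[0]:box[2]]
    cv2.imwrite(f"pics/{n}.png",cv2.resize(im,None,fx=s,fy=s,interpolation=cv2.INTER_CUBIC))
E
python3 - <<'E'
from h import *
o=robot.get_obs(); print(o["position"],o["tool_rot"],o["time"])
for n in("top","scene"):
    c=robot.camera(n); save(c,n+"0")
    for t in ["tin","tin_rim","tray","tray_lip","tray_handle"]:
        print(n,t,[(np.round(d["xyz"],4),round(d["p"],2)) for d in robot.tip_of(c,t)[:2]])
    for t in ["flux_bottle","sizers","solder_tin","tin_lid","desk_lamp"]:
        print(n,t,[(np.round(d["xyz"],3),round(d["p"],2)) for d in robot.search_frame(c,t)[:1]])
print(robot.get_obs()["time"])
E
```

```text
pics
[0.2067361  0.5890319  0.20401386] [ 1.68108409e-01  9.85767982e-01 -9.63349730e-04 -3.47192253e-04] 0.0
top tin [(array([ 0.4312, -0.3084,  0.0011]), 0.78)]
top tin_rim [(array([ 0.4468, -0.2814,  0.0207]), 0.8)]
top tray [(array([ 0.503 , -0.1876, -0.0018]), 0.8)]
top tray_lip [(array([ 0.524 , -0.2168,  0.0104]), 0.73), (array([ 0.4775, -0.1796,  0.0083]), 0.4)]
top tray_handle [(array([ 0.4661, -0.1394,  0.0246]), 0.79)]
top flux_bottle [(array([0.57 , 0.081, 0.055]), 0.83)]
top sizers [(array([ 0.286, -0.285,  0.012]), 0.83)]
top solder_tin [(array([ 0.305, -0.212,  0.023]), 0.93)]
top tin_lid [(array([ 0.407, -0.34 ,  0.069]), 0.75)]
top desk_lamp [(array([0.503, 0.096, 0.44 ]), 0.97)]
scene tin [(array([ 0.4349, -0.3114,  0.0019]), 0.65)]
scene tin_rim [(array([ 0.45  , -0.2829,  0.0156]), 0.73)]
scene tray [(array([ 5.039e-01, -1.878e-01, -5.000e-04]), 0.68)]
scene tray_lip [(array([ 0.3045, -0.2164,  0.0037]), 0.64), (array([ 0.5261, -0.2191,  0.0014]), 0.63)]
scene tray_handle [(array([ 0.46  , -0.1384,  0.0258]), 0.6)]
scene flux_bottle [(array([0.568, 0.076, 0.046]), 0.79)]
scene sizers [(array([ 0.281, -0.289,  0.015]), 0.79)]
scene solder_tin [(array([ 0.301, -0.223,  0.023]), 0.58)]
scene tin_lid [(array([ 0.41 , -0.349,  0.059]), 0.7)]
scene desk_lamp [(array([ 0.662, -0.227,  0.282]), 0.91)]
1.1
```

```bash
cd pics; python3 -c "
import cv2;a=cv2.imread('top0.png');b=cv2.imread('scene0.png');print(a.shape)"
```

```text
(400, 640, 3)
```

View pics/top0.png

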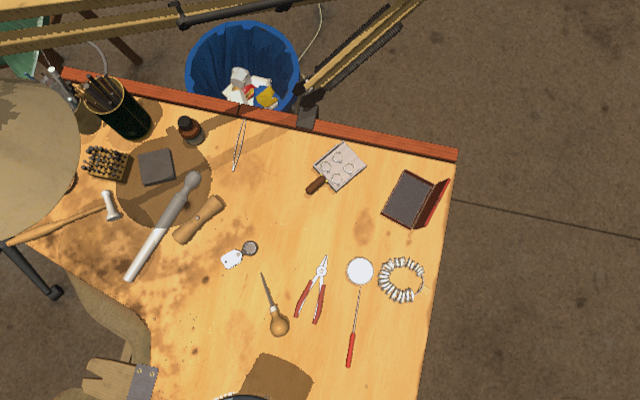

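View pics/scene0.png

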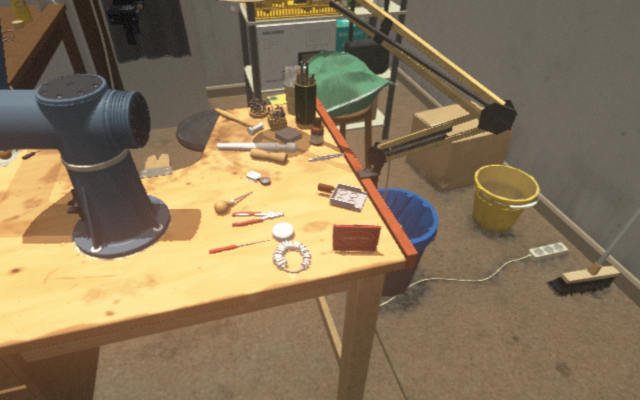

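```bash
python3 - <<'E'
from h import *
c=robot.camera("top"); save(c,"topz",(300,130,455,240),5)
c=robot.camera("scene"); save(c,"scz",(305,170,405,260),6)
E
```

```text
(no output)
```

View pics/topz.png

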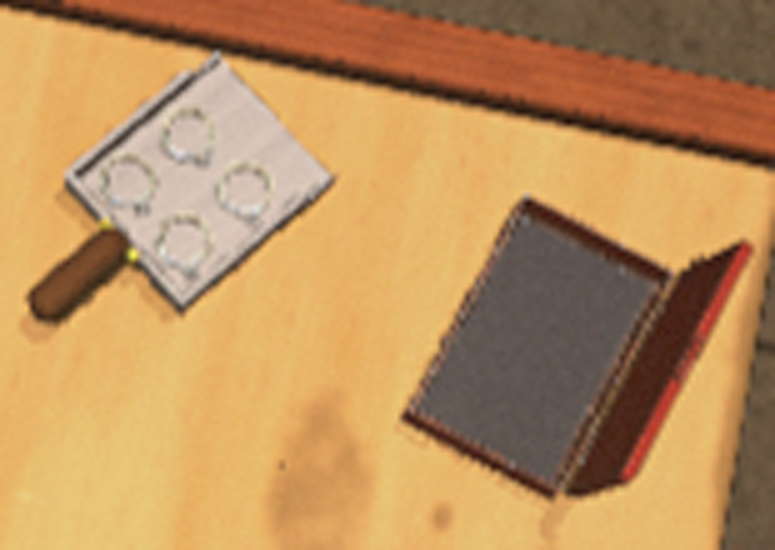

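View pics/scz.png

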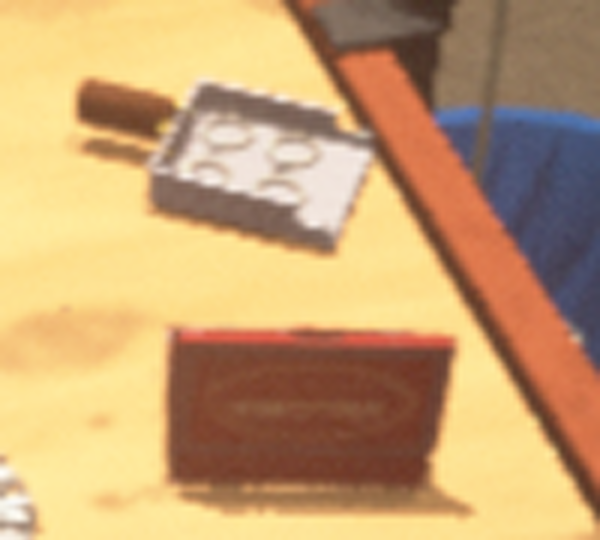

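```bash
python3 - <<'E'
from h import *
from scipy.optimize import least_squares
c=robot.camera("top")
px=lambda l:np.array(l)/5.+[300,130]-0.4
def fit(L,uv,x0):
    L=np.array(L)/1000.
    def W(p): 
        return np.c_[p[0]+L[:,0]*np.cos(p[2])-L[:,1]*np.sin(p[2]),p[1]+L[:,0]*np.sin(p[2])+L[:,1]*np.cos(p[2]),L[:,2]]
    r=least_squares(lambda p:(proj(c,W(p))-uv).ravel(),x0)
    print(np.round(r.x,4),np.degrees(r.x[2]),np.round(r.fun,1))
    return r.x
tin=fit([[-31,47,22],[-31,-47,22],[31,47,22],[31,-47,22]],px([[524,200],[405,417],[668,275],[555,495]]),[.433,-.31,-2.05])
tr=fit([[-39,33,25],[-39,-33,25],[39,33,13],[39,-33,13],[-82,0,24]],px([[68,178],[183,312],[220,55],[335,180],[35,308]]),[.503,-.188,-.88])
W=lambda p,x,y=0:p[:2]+[x*np.cos(p[2])-y*np.sin(p[2]),x*np.sin(p[2])+y*np.cos(p[2])]
print("rim",W(tin,-.03),"handle",W(tr,-.06),"lip",W(tr,.0378))
# lid angle: top edge corners seen (750,243),(627,480) 
for a in(1.5,1.6,1.7,1.8):
    L=[[33-63*np.cos(a),s*48,23+63*np.sin(a)] for s in(1,-1)]
    print(a,(proj(c,[np.r_[W(tin,l[0]/1e3,l[1]/1e3),l[2]/1e3] for l in L])-[300,130])*5)
E
```

```text
[ 0.4319 -0.3094 -2.1173] -121.31187529341027 [-0.7 -0.5 -0.3 -0.2  0.7  0.2  0.3  0.5]
[ 0.5013 -0.1902 -0.9015] -51.65383119041366 [-0.6 -0.6 -0.2 -1.1  0.4 -0.1  0.6  0.3 -0.2  1.5]
rim [ 0.44744773 -0.28378518] handle [ 0.4640734  -0.14311121] lip [ 0.52474961 -0.21981347]
1.5 [[706.79717803 223.01342706]
 [581.05187633 465.82271388]]
1.6 [[723.51484185 231.52540395]
 [598.00840305 474.75806458]]
1.7 [[739.74299741 240.4987055 ]
 [614.56117337 483.97904664]]
1.8 [[755.28274422 249.82381736]
 [630.50655772 493.37255775]]
```

Request:
move_arm(series="20 -110 0 0 0 0; 20 -110 0 0 0 0; 20 -110 0 0 0 0; 38 -210 0 0 0 0; 38 -210 0 0 0 0; 38 -210 0 0 0 0; 38 -210 0 0 0 0", jaw=0.6)

```text
time: 1.83
position: [0.0982, 0.3988, 0.2046]
tool_rot: [0.168, 0.986, -0.003, -0.001]
ft_force: [-0.4, -0.5, -0.8]
grip_width: 0.0544
grip_force: 0.0
```

```bash
python3 - <<'E'
from h import *
o=robot.get_obs(); print(o)
c=robot.camera("scene"); save(c,"sc1")
E
```

```text
{'time': 1.8333, 'q': array([ 1.05567291e+00,  2.42216769e-01,  1.93652595e+00,  6.70785409e-05,
        9.69070314e-01, -1.78268538e-01]), 'joint_velocities': array([-0.00679018,  0.04898053, -0.1286726 ,  0.00076879, -0.04239389,
        0.00078723]), 'joint_torque': array([ 2.03840499e-02, -2.74256551e+01, -1.40972266e+01,  4.89691773e-02,
        2.88282864e-02, -1.98677039e-04]), 'position': array([0.09816449, 0.39875536, 0.20459148]), 'tool_rot': array([ 0.16765024,  0.98584163, -0.00291576, -0.00108276]), 'ft_force': array([-0.40914112, -0.52745805, -0.81123536]), 'moment': array([ 0.01721241,  0.03788174, -0.01310483]), 'grip_force': 0.0, 'grip_width': 0.054442383172908504}
```

View pics/sc1.png

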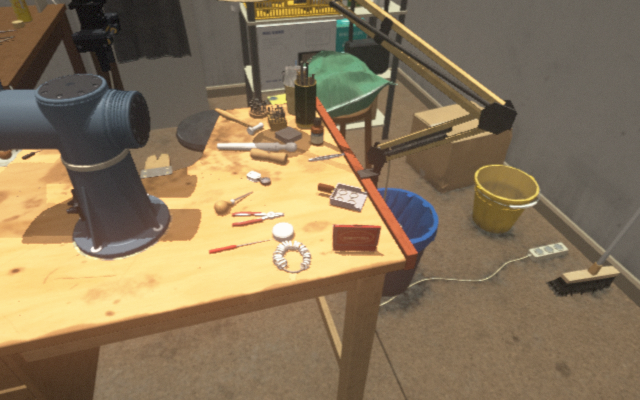

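```bash
python3 - <<'E'
from h import *
c=robot.camera("top"); s=robot.camera("scene")
print("camtop",np.linalg.inv(c["world_to_cam"])[:3,3],np.linalg.inv(s["world_to_cam"])[:3,3])
for z in(.4,.45,.5,.55):
    print(z,[np.round(ray(c,p,z)[:2],3) for p in((80,155),(65,200),(0,245),(50,90),(0,80))])
print(np.round(proj(s,[[0,0,z] for z in(0,.1,.2,.3,.4,.5)])),np.round(proj(s,[[.45,.2,z] for z in(.4,.5,.6)])))
print(np.round(proj(c,[[.45,.2,z] for z in(0,.4,.5,.6)])))
for x in("desk_lamp",): print(robot.search_frame(c,x),robot.tip_of(c,x),robot.tip_of(s,x))
E
```

```text
camtop [ 0.25062184 -0.14483711  0.88358374] [ 0.01607122 -0.82452587  0.66135859]
0.4 [array([0.413, 0.102]), array([0.366, 0.114]), array([0.322, 0.176]), array([0.488, 0.139]), array([0.503, 0.194])]
0.45 [array([0.397, 0.076]), array([0.354, 0.087]), array([0.314, 0.143]), array([0.464, 0.11 ]), array([0.477, 0.159])]
0.5 [array([0.38 , 0.051]), array([0.342, 0.061]), array([0.307, 0.11 ]), array([0.439, 0.08 ]), array([0.45 , 0.124])]
0.55 [array([0.363, 0.025]), array([0.33 , 0.034]), array([0.3  , 0.077]), array([0.415, 0.051]), array([0.424, 0.089])]
[[124. 225.]
 [111. 191.]
 [ 96. 153.]
 [ 79. 108.]
 [ 59.  54.]
 [ 34.  -9.]] [[ 252.   -3.]
 [ 248.  -50.]
 [ 244. -103.]]
[[ 133.  203.]
 [ -10.  126.]
 [ -88.   84.]
 [-215.   16.]]
[{'xyz': [0.5002, 0.0974, 0.4399], 'p': 0.63}] [{'xyz': [0.3044, -0.2115, 0.0038], 'p': 0.42}] [{'xyz': [0.5212, -0.1889, 0.0122], 'p': 0.28}]
```

Request:
move_arm(series="0 0 -40 0 0 0; 0 0 -80 0 0 0; 0 0 -120 0 0 0; 0 0 -160 0 0 0; 0 0 -200 0 0 0; 0 0 -240 0 0 0; 0 0 -280 0 0 0; 0 0 -300 0 0 0")

```text
time: 2.8
position: [0.1028, 0.406, 0.5104]
tool_rot: [0.168, 0.986, 0.004, 0.002]
ft_force: [1.1, 0.1, 0.2]
grip_width: 0.052
grip_force: 0.0
```

Request:
move_arm(series="0 0 -40 0 0 0; 0 0 -80 0 0 0; 0 0 -120 0 0 0; 0 0 -160 0 0 0; 0 0 -160 0 0 0")

```text
time: 3.22
position: [0.1028, 0.4059, 0.6728]
tool_rot: [0.168, 0.986, 0.007, 0.003]
ft_force: [-1.2, -0.1, -0.0]
grip_width: 0.0522
grip_force: 0.0
```

```bash
python3 - <<'E'
from h import *
from scipy.optimize import least_squares
o=robot.get_obs(); print(o["time"],o["q"],o["position"],o["tool_rot"])
D=[([1.054,.527,1.433,0,1.181,-.178],[.2067,.589,.204]),([1.0557,.2422,1.9365,0,.969,-.178],[.0982,.3988,.2046]),(o["q"],o["position"])]
def f(p):
    e=[]
    for q,x in D:
        s=q[1]+q[2]; t=s+q[4]
        e+=[p[0]+p[1]*np.sin(q[1])+p[2]*np.sin(s)+p[3]*np.cos(s)+p[5]*np.sin(t)-np.hypot(x[0],x[1]), p[4]+p[1]*np.cos(q[1])+p[2]*np.cos(s)-p[3]*np.sin(s)+p[5]*np.cos(t)-x[2]]
    return np.r_[e,1e-3*(p[4]-.33),1e-4*p[3],1e-3*p[0]]
r=least_squares(f,[0,.6,.4,0,.33,.4]); print(np.round(r.x,3),np.round(r.fun[:6],4))
E
```

```text
3.2167 [ 1.05450297e+00  2.24005930e-02  9.31000824e-01  2.89163896e-05
  2.17233926e+00 -1.78211562e-01] [0.10276864 0.4059088  0.67275535] [0.16822355 0.98571701 0.00745685 0.00268616]
[ 0.021  0.578  0.392  0.131 -0.68  -0.654] [ 0.0001  0.0003 -0.0001 -0.0002  0.     -0.0001]
```

Request:
move_arm(series="-37 -14 0 0 0 4; -75 -28 0 0 0 8; -112 -42 0 0 0 12; -150 -55 0 0 0 16; -187 -69 0 0 0 20; -225 -83 0 0 0 24; -262 -97 0 0 0 28; -300 -111 0 0 0 32.4")

```text
time: 3.88
position: [0.3498, 0.1985, 0.6652]
tool_rot: [0.438, 0.899, 0.0, 0.0]
ft_force: [0.2, 1.6, 0.6]
grip_width: 0.0521
grip_force: 0.0
```

```bash
python3 - <<'E'
from h import *
o=robot.get_obs(); T=R.from_quat(o["tool_rot"]).as_matrix(); p=o["position"]; print(o["time"],p,o["q"],np.round(T,3))
for g in([.40,.10,.672],[.44,-.125,.672],[.464,-.143,.15]): print(g,np.round(T.T@(np.array(g)-p)*1000))
E
```

```text
3.8833 [0.3498198  0.19848768 0.66517296] [ 2.36315049e-01 -2.95114624e-03  9.76228413e-01  2.64820529e-04
  2.16745066e+00 -4.27089606e-01] [[-0.616  0.788  0.001]
 [ 0.788  0.616  0.   ]
 [-0.     0.001 -1.   ]]
[0.4, 0.1, 0.672] [-108.  -21.   -7.]
[0.44, -0.125, 0.672] [-310. -128.   -7.]
[0.464, -0.143, 0.15] [-339. -121.  515.]
```

Request:
move_arm(series="-38 -14 0 0 0 0; -75 -28 0 0 0 0; -113 -42 0 0 0 0; -150 -57 0 0 0 0; -188 -73 0 0 0 0; -225 -90 0 0 0 0; -262 -107 0 0 0 0; -300 -122 0 0 0 0")

```text
time: 4.55
position: [0.4383, -0.1138, 0.6652]
tool_rot: [0.437, 0.9, 0.0, 0.0]
ft_force: [0.6, 0.4, 0.7]
grip_width: 0.0524
grip_force: 0.0
```

Request:
move_arm(series="-5 0 40 0 0 0; -10 0 80 0 0 0; -15 0 120 0 0 0; -20 0 160 0 0 0; -25 0 200 0 0 0; -30 0 240 0 0 0; -30 0 280 0 0 0; -30 0 320 0 0 0")

```text
time: 5.22
position: [0.457, -0.1354, 0.343]
tool_rot: [0.437, 0.9, -0.0, 0.0]
ft_force: [1.3, 0.6, -0.0]
grip_width: 0.0522
grip_force: 0.0
```

```bash
python3 - <<'E'
from h import *
o=robot.get_obs(); T=R.from_quat(o["tool_rot"]).as_matrix(); p=o["position"]; print(o["time"],p,o["q"],o["ft_force"])
# tray frame
a=np.radians(-51.65); Tr=np.array([[np.cos(a),-np.sin(a),0],[np.sin(a),np.cos(a),0],[0,0,1]])
G=np.array([.464,-.142,0])+Tr@[-.004,0,.024]
Rg=R.from_matrix(np.c_[-Tr[:,0],Tr[:,1],[0,0,-1]])*R.from_rotvec([0,-np.radians(20),0])
tcp=G-Rg.as_matrix()[:,2]*.003
for up in (.06,0):
  t=tcp-Rg.as_matrix()[:,2]*up
  print(np.round(T.T@(t-p)*1000,1),np.round((R.from_matrix(T).inv()*Rg).as_rotvec(True),1))
E
```

```text
5.2167 [ 0.4570065  -0.13536626  0.34300867] [-5.23031282e-01  1.72474555e-01  1.59213324e+00  3.02980079e-05
  1.37629812e+00 -1.18995120e+00] [ 1.26865655  0.61686703 -0.01641404]
[ 16.2   1.3 259.8] [ -0.  -20.   -0.1]
[ -4.3   1.3 316.2] [ -0.  -20.   -0.1]
```

Request:
move_arm(series="3 0 40 0 -3 0; 5 0 80 0 -6 0; 7 1 120 0 -9 0; 10 1 160 0 -12 0; 12 1 200 0 -16 0; 14 1 235 0 -18 0; 16 1 260 0 -20 0; 16 1 260 0 -20 0")

```text
time: 5.88
position: [0.4472, -0.1219, 0.0842]
tool_rot: [0.43, 0.886, -0.076, 0.155]
ft_force: [1.4, -1.3, 0.1]
grip_width: 0.052
grip_force: 0.0
```

```bash
python3 - <<'E'
from h import *
o=robot.get_obs(); T=R.from_quat(o["tool_rot"]).as_matrix(); p=o["position"]; print(o["time"],p,o["ft_force"])
c=robot.camera("top"); s=robot.camera("scene")
a=c["img"][130:220,280:420,::-1]; b=s["img"][130:230,290:410,::-1]
cv2.imwrite("pics/g1.png",np.hstack([cv2.resize(a,(420,300),interpolation=2),cv2.resize(b,(360,300),interpolation=2)]))
for x in (c,s): print([np.round(d["xyz"],4) for d in robot.tip_of(x,"tray_handle")])
E
```

```text
5.8833 [ 0.4472     -0.12189323  0.08418458] [ 1.38232975 -1.33841597  0.05232279]
[array([ 0.4304, -0.3068,  0.0027]), array([ 0.4626, -0.1421,  0.0251]), array([ 0.5037, -0.188 , -0.0022])]
[array([ 0.4608, -0.1377,  0.0234])]
```

View pics/g1.png

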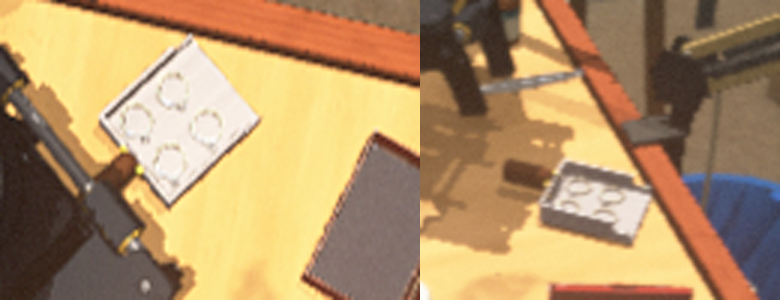

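Request:
move_arm(series="0 0 30 0 0 0; 0 0 50 0 0 0; 0 0 60 0 0 0; 0 0 60 0 0 0")

```text
time: 6.42
position: [0.4624, -0.1407, 0.0304]
tool_rot: [0.431, 0.885, -0.077, 0.158]
ft_force: [-0.8, 0.2, 0.1]
grip_width: 0.0525
grip_force: 0.0
```

Request:
move_arm(series="0 0 0 0 0 0; 0 0 0 0 0 0; 0 0 0 0 0 0; 0 0 0 0 0 0; 0 0 0 0 0 0; 0 0 0 0 0 0; 0 0 0 0 0 0", jaw=0, newtons=35)

```text
time: 7.0
position: [0.46, -0.1386, 0.0306]
tool_rot: [0.43, 0.886, -0.077, 0.156]
ft_force: [-0.3, 0.5, 0.5]
grip_width: 0.013
grip_force: 0.0
```

```bash
python3 - <<'E'
from h import *
o=robot.get_obs(); print(o["time"],o["position"],o["tool_rot"],o["ft_force"],o["grip_width"],o["grip_force"],o["q"])
c=robot.camera("top"); print([np.round(d["xyz"],4) for d in robot.tip_of(c,"tray")],[np.round(d["xyz"],4) for d in robot.tip_of(c,"tray_lip")])
E
```

```text
7.0 [ 0.46002488 -0.13861558  0.0305888 ] [ 0.43006135  0.88590062 -0.07656842  0.15609169] [-0.2741988   0.53371332  0.52749921] 0.013014753245081688 0.0 [-0.41504717  0.65229297  2.15070556 -1.4023843   0.16511628  0.29260224]
[array([ 0.5037, -0.1904, -0.001 ])] []
```

Request:
move_arm(series="0 0 0 0 0 0; 0 0 0 0 0 0")

```text
time: 7.32
position: [0.4598, -0.1386, 0.0301]
tool_rot: [0.43, 0.886, -0.077, 0.156]
ft_force: [-0.2, -0.1, 0.5]
grip_width: 0.0006
grip_force: 0.0
```

```bash
cat > kin.py <<'E'
from h import *
from scipy.optimize import least_squares
def fk(q,p):  # p: H,a,lat,L2,e,L3,D
    Ry=lambda t:R.from_euler('y',t); Rz=lambda t:R.from_euler('z',t)
    H,a,lat,L2,e,L3,D=p
    A=Rz(q[0]); x=A.apply([a,lat,H])
    B=A*Ry(q[1]); x=x+B.apply([0,0,L2])
    C=B*Ry(q[2]); x=x+C.apply([e,0,L3])
    E=C*Rz(q[3])*Ry(q[4])*Rz(q[5]); 
    return x+E.apply([0,0,D]),E
E
python3 - <<'E'
from kin import *
o=robot.get_obs(); print(o["time"],o["position"],o["ft_force"],o["grip_width"],o["grip_force"],o["q"])
D=[([1.054,.527,1.433,0,1.181,-.178],[.2067,.589,.204]),([1.0557,.2422,1.93653,0,.969,-.178],[.0982,.3988,.2046]),
([1.0545,.0224,.931,0,2.17234,-.178],[.10277,.4059,.67275]),([.2363,-.00295,.97623,0,2.16745,-.427],[.3498,.1985,.6652]),
([-.52303,.17247,1.59213,0,1.3763,-1.18995],[.4570,-.13537,.343]),(o["q"],o["position"])]
f=lambda p:np.ravel([fk(q,p)[0]-x for q,x in D])
r=least_squares(f,[.33,.02,.11,.6,.1,.4,.35]);print(np.round(r.x,4),np.abs(r.fun).max())
np.save("p.npy",r.x)
E=fk(o["q"],r.x)[1]; print((R.from_quat(o["tool_rot"]).inv()*E).as_rotvec(True))
E
```

```text
7.3167 [ 0.45980008 -0.1385879   0.03009519] [-0.19371542 -0.14974049  0.51395683] 0.000634752395392069 0.0 [-0.41523277  0.65334165  2.15071822 -1.4030075   0.16502501  0.29320184]
[ 2.766e-01 -2.000e-04  1.111e-01  5.873e-01  1.142e-01  3.919e-01
  3.250e-01] 0.0009347357194144645
[ 1.23644781e-14  8.83177008e-15 -9.00000000e+01]
```

```bash
python3 - <<'E'
from h import *
c=robot.camera("top"); s=robot.camera("scene")
a=c["img"][120:220,270:410,::-1]; b=s["img"][140:220,280:390,::-1]
cv2.imwrite("pics/g2.png",np.hstack([cv2.resize(a,(420,300),interpolation=2),cv2.resize(b,(380,300),interpolation=2)]))
o=robot.get_obs();T=R.from_quat(o["tool_rot"]).as_matrix()
print(proj(s,[o["position"]+T[:,2]*.003,o["position"]+T[:,2]*.022]),proj(c,[o["position"]+T[:,2]*.003,o["position"]+T[:,2]*.022]), T)
E
```

```text
[[323.82916081 187.21363061]
 [326.0500932  193.39006711]] [[313.59273515 186.60802869]
 [316.40600807 186.69539208]] [[-0.58160649  0.78592639  0.2098895 ]
 [ 0.7382568   0.61831738 -0.26955615]
 [-0.34162962 -0.00182325 -0.9398329 ]]
```

View pics/g2.png

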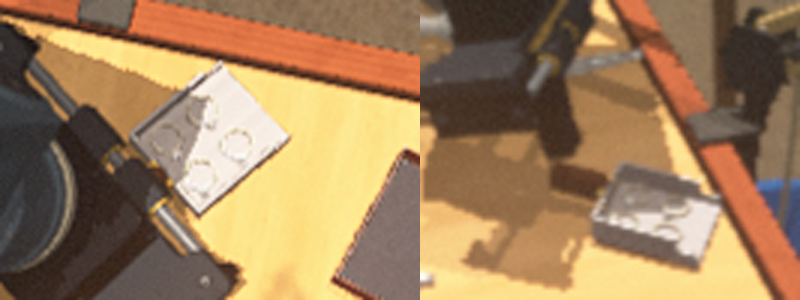

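```bash
python3 - <<'E'
from h import *
c=robot.camera("top"); s=robot.camera("scene")
o=robot.get_obs();T=R.from_quat(o["tool_rot"]).as_matrix()
p=np.array([.4472,-.1219,.0842])
for sg in(1,-1): print("g1 tips",((proj(s,[p+T@[0,sg*.026,.022],p+T@[0,sg*.042,.022]])-[290,130])*3+[420,0]).round())
q=o["position"]
print("now tips",((proj(s,[q+T@[sx*.0095,sg*.015,k] for sx in(-1,1) for sg in(-1,1) for k in(.022,-.02)])-[280,140])*[3.4545,3.75]+[420,0]).round())
# handle corners with the fit
a=np.radians(-51.65);Tr=np.array([[np.cos(a),-np.sin(a),0],[np.sin(a),np.cos(a),0],[0,0,1]])
W=lambda l:np.array([.5013,-.1902,0])+Tr@(np.array(l)/1000)
print("handle pred",((proj(s,[W([x,0,24]) for x in(-82,-38)])-[280,140])*[3.4545,3.75]+[420,0]).round())
print("tray pred",((proj(s,[W([x,y,z]) for x,z in((-39,25),(39,9)) for y in(33,-33)])-[280,140])*[3.4545,3.75]+[420,0]).round())
E
```

```text
g1 tips [[517. 115.]
 [524. 105.]]
g1 tips [[495. 150.]
 [488. 161.]]
now tips [[584. 213.]
 [567. 160.]
 [598. 187.]
 [581. 135.]
 [560. 214.]
 [543. 162.]
 [574. 188.]
 [558. 137.]]
handle pred [[550. 175.]
 [607. 190.]]
tray pred [[620. 160.]
 [591. 218.]
 [721. 205.]
 [696. 265.]]
```

```bash
python3 - <<'E'
from h import *
c=robot.camera("top"); s=robot.camera("scene")
o=robot.get_obs();T=R.from_quat(o["tool_rot"]).as_matrix();q=o["position"]
for k in(.022,0,-.03,-.05,-.1): print(k,((proj(c,[q+T@[0,y,k] for y in(-.095,-.022,0,.022,.095)])-[270,120])*3).round().tolist())
for k in(.022,0,-.03,-.05,-.1): print(k,((proj(s,[q+T@[0,y,k] for y in(-.095,-.022,0,.022,.095)])-[280,140])*[3.4545,3.75]+[420,0]).round().tolist())
a=c["img"];b=s["img"]
# enlarged crop without viewing budget: color-based finger tip search in scene (dark pixels) 
g=b[165:200,300:345].astype(int).sum(2)
for r in g[::2]: print(' '.join(f"{v:3d}" for v in r[::2]))
E
```

```text
0.022 [[240.0, 315.0], [162.0, 226.0], [139.0, 200.0], [116.0, 174.0], [42.0, 89.0]]
0 [[233.0, 317.0], [153.0, 227.0], [129.0, 200.0], [106.0, 173.0], [30.0, 86.0]]
-0.03 [[222.0, 321.0], [140.0, 227.0], [115.0, 199.0], [91.0, 172.0], [13.0, 82.0]]
-0.05 [[214.0, 324.0], [130.0, 227.0], [105.0, 199.0], [81.0, 171.0], [0.0, 79.0]]
-0.1 [[193.0, 330.0], [104.0, 228.0], [78.0, 198.0], [52.0, 168.0], [-32.0, 71.0]]
0.022 [[532.0, 288.0], [569.0, 219.0], [579.0, 200.0], [589.0, 182.0], [620.0, 124.0]]
0 [[522.0, 260.0], [560.0, 192.0], [570.0, 173.0], [580.0, 155.0], [612.0, 98.0]]
-0.03 [[508.0, 221.0], [547.0, 154.0], [558.0, 136.0], [568.0, 118.0], [601.0, 62.0]]
-0.05 [[498.0, 194.0], [538.0, 129.0], [549.0, 110.0], [560.0, 92.0], [594.0, 37.0]]
-0.1 [[473.0, 125.0], [515.0, 62.0], [527.0, 44.0], [539.0, 27.0], [574.0, -27.0]]
147 147 142 151 139 148 205 150 137 134 125 200 347 365 376 375 328 314 296 292 299 300 286
154 153 147 141 154 147 140 144 146 145 168 155 335 371 372 378 372 380 329 317 297 295 296
154 140 151 168 195 155 155 153 127 144 141 150 297 376 377 364 374 374 386 3
[... 694 characters left out ...]
 212 180 194 218 234 254 293 368 388 415 294 279 279 286
320 332 330 321 330 321 328 324 324 182 185 177 191 198 194 211 213 344 374 280 281 275 284
324 332 328 325 330 325 320 328 322 204 187 179 184 183 193 188 219 300 294 384 382 354 346
320 318 328 323 365 328 323 328 323 349 318 273 222 188 186 198 381 347 346 407 399 402 391
320 330 325 327 330 333 310 317 319 322 331 329 365 366 327 284 513 312 391 399 511 429 418
327 322 319 317 319 320 326 326 344 328 331 319 309 327 327 453 455 350 415 429 392 404 414
337 323 322 319 322 330 328 379 408 404 401 405 365 347 354 526 424 459 594 463 471 606 671
564 499 385 334 330 338 343 409 414 404 410 401 402 402 409 339 358 499 676 626 688 625 677
```

```bash
cat >> kin.py <<'E'
P=np.load("p.npy") if __import__("os").path.exists("p.npy") else None
lo=np.array([-3.08,-.75,.22,-1.43,0,-2.85]);hi=np.array([3.08,2.2,2.44,4.57,2.65,2.85])
def ik(pos,Rt,q0):
    def f(q):
        x,E=fk(q,P); E=E*R.from_euler('z',90,degrees=True)
        return np.r_[(x-pos)*10,(Rt.inv()*E).as_rotvec()]
    r=least_squares(f,np.clip(q0,lo+1e-6,hi-1e-6),bounds=(lo,hi)); return r.x,np.abs(r.fun).max()
def trayR(yaw,th=0): return R.from_euler('z',yaw,degrees=True)*R.from_euler('y',th,degrees=True)
def tool(yaw,th,phi): # tool orientation for tray yaw, tip th, grasp lean phi
    return trayR(yaw,th)*R.from_matrix(np.array([[-1,0,0],[0,1,0],[0,0,-1.]]))*R.from_euler('y',-phi,degrees=True)
TIN=np.array([.4323,-.3094]);TY=-121.3;TRAY=np.array([.5018,-.1895]);RY=-51.65
def lip_at(th,clear=.0032,up=0.): # lip (bead) centre world for tip th
    x=-.029+clear; t=np.radians(th); d=(clear+.0018*np.sin(t))/np.cos(t)
    z=.022-d*np.sin(t)-.0018*np.cos(t)+up
    v=R.from_euler('z',TY,degrees=True).apply([x,0,0]); return np.r_[TIN+v[:2],z]
def tcp_from_lip(lip,yaw,th,phi,g=(-.064,0,.024)):
    G=lip+trayR(yaw,th).apply(np.array(g)-[.0378,0,.0042]); T=tool(yaw,th,phi); return G-T.apply([0,0,.003]),T
E
python3 - <<'E'
from kin import *
for phi in(-10,0,10,20):
  q=np.array([-.4,.65,2.1,-.5 if phi>0 else 0.3,.3,.3]); print("phi",phi)
  L0=np.r_[TRAY,0]+trayR(RY).apply([.0378,0,.0042]); L1=lip_at(0)
  seq=[("grasp",L0,RY,0),("lift",L0+[0,0,.05],RY,0)]
  for k in(.33,.67,1): 
      seq.append((f"y{k}",L0+(L1-L0)*k+[0,0,.045*(1)],RY+k*(TY-RY),0))
  seq+=[(f"t{t}",lip_at(t),TY,t) for t in(0,15,30,45,55)]
  for n,l,y,t in seq:
    pos,T=tcp_from_lip(l,y,t,phi)
    best=min((ik(pos,T,np.r_[q[:3],a,max(b,.1),c]) for a,b,c in[(q[3],q[4],q[5]),(1.5,.6,-1),(-1.,.4,1),(3,.5,-2.)]),key=lambda r:r[1]+.02*np.abs(r[0]-q).max()*(r[1]<1e-3))
    q=best[0]; print(n,np.round(q,2),round(best[1],4),np.round(pos,3))
E
```

```text
phi -10
grasp [-0.57  0.69  1.81  0.08  0.81 -1.29] 0.0 [ 0.462 -0.14   0.027]
lift [-0.57  0.6   1.78  0.07  0.92 -1.28] 0.0 [ 0.462 -0.14   0.077]
y0.33 [-0.6   0.6   1.79  0.15  0.89 -0.97] 0.0 [ 0.472 -0.144  0.077]
y0.67 [-0.64  0.59  1.79  0.2   0.86 -0.64] 0.0 [ 0.487 -0.165  0.083]
y1 [-0.7   0.58  1.77  0.24  0.82 -0.32] 0.0 [ 0.498 -0.201  0.088]
t0 [-0.7   0.66  1.8   0.26  0.72 -0.35] 0.0 [ 0.498 -0.201  0.043]
t15 [-0.87  0.67  1.79  0.54  0.9  -0.7 ] 0.0 [ 0.493 -0.209  0.067]
t30 [-1.02  0.72  1.76  0.68  1.13 -0.92] 0.0 [ 0.485 -0.222  0.088]
t45 [-1.14  0.82  1.7   0.76  1.37 -1.06] 0.0 [ 0.475 -0.24   0.104]
t55 [-1.2   0.91  1.65  0.8   1.52 -1.12] 0.0 [ 0.466 -0.254  0.11 ]
phi 0
grasp [-0.53  0.65  1.92 -0.    0.57 -1.19] 0.0 [ 0.462 -0.139  0.027]
lift [-0.53  0.55  1.9  -0.    0.69 -1.19] 0.0 [ 0.462 -0.139  0.077]
y0.33 [-0.52  0.56  1.87  0.    0.71 -0.79] 0.0 [ 0.472 -0.143  0.077]
y0.67 [-0.54  0.57  1.82 -0.    0.75 -0.4 ] 0.0 [ 0.487 -0.164  0.083]
y1 [-0.59  0.58  1.76  0.    0.8  -0.04] 0.0 [ 0.499 -0.2    0.088]
t0 [-0.59  0.66  1.78  0.    0.7  -0.04]
[... 1010 characters left out ...]
20
grasp [-0.41  0.66  2.15 -1.43  0.16  0.32] 0.0015 [ 0.461 -0.139  0.027]
lift [-0.41  0.53  2.12 -0.76  0.24 -0.37] 0.0 [ 0.461 -0.139  0.077]
y0.33 [-0.33  0.56  2.01 -0.68  0.46 -0.  ] 0.0 [ 0.472 -0.143  0.077]
y0.67 [-0.33  0.6   1.85 -0.55  0.71  0.24] 0.0 [ 0.487 -0.163  0.083]
y1 [-0.38  0.64  1.69 -0.44  0.91  0.45] 0.0 [ 0.499 -0.199  0.088]
t0 [-0.38  0.72  1.71 -0.47  0.83  0.51] 0.0 [ 0.499 -0.199  0.043]
t15 [-0.55  0.62  1.76 -0.13  0.76  0.09] 0.0 [ 0.494 -0.207  0.068]
t30 [-0.74  0.58  1.78  0.23  0.83 -0.36] 0.0 [ 0.486 -0.221  0.089]
t45 [-0.93  0.61  1.76  0.48  1.   -0.69] 0.0 [ 0.475 -0.239  0.105]
t55 [-1.04  0.66  1.73  0.59  1.15 -0.85] 0.0 [ 0.467 -0.253  0.111]
```

Request:
move_arm(series="0 0 -10 0 3 0; 0 0 -20 0 6 0; 0 0 -20 0 10 0; 0 0 -20 0 10 0; 0 0 -20 0 10 0", jaw=0.6)

```text
time: 8.03
position: [0.45, -0.1461, 0.0447]
tool_rot: [0.438, 0.89, -0.072, 0.1]
ft_force: [-0.3, -0.3, -0.5]
grip_width: 0.0257
grip_force: 0.0
```

```bash
python3 - <<'E'
from kin import *
o=robot.get_obs(); Rt=R.from_quat(o["tool_rot"]);p=o["position"]; print(o["time"],p,o["q"],o["grip_width"])
L0=np.r_[TRAY,0]+trayR(RY).apply([.0378,0,.0042]); t,T=tcp_from_lip(L0,RY,0,10)
print(t,np.round(Rt.inv().apply(t-p)*1000,1),np.round((Rt.inv()*T).as_rotvec(True),1), Rt.inv().apply([0,0,-1]))
c=robot.camera("top"); s=robot.camera("scene")
save(s,"g3",(290,130,370,210),7)
print(((proj(s,[p+Rt.apply([x,y,.022]) for y in(-.026,.026) for x in(-.0095,.0095)])-[290,130])*7).round())
E
```

```text
8.0333 [ 0.44999078 -0.14612909  0.04473893] [-0.45127506  0.60007566  2.07838925 -0.50854644  0.29845402 -0.63208096] 0.02573457764177092
[ 0.4617671  -0.1389004   0.02695442] [ 2.8 14.4 17. ] [-2.5  3.9 -0.6] [0.24042832 0.03985612 0.96984829]
[[233. 475.]
 [183. 472.]
 [284. 395.]
 [236. 393.]]
```

View pics/g3.png

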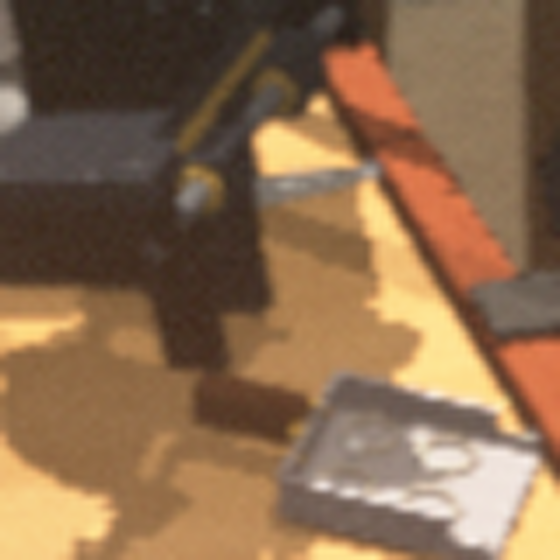

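Request:
move_arm(series="-1.5 14 0 -2.5 4 -0.6; -1.5 14 0 -2.5 4 -0.6; -1.5 14 0 -2.5 4 -0.6; -1.5 14 0 -2.5 4 -0.6")

```text
time: 8.47
position: [0.4619, -0.1399, 0.0444]
tool_rot: [0.434, 0.896, -0.039, 0.079]
ft_force: [-0.6, 0.4, 0.2]
grip_width: 0.0509
grip_force: 0.0
```

```bash
python3 - <<'E'
from kin import *
o=robot.get_obs(); Rt=R.from_quat(o["tool_rot"]);p=o["position"]; print(o["time"],p,o["q"],o["grip_width"],o["ft_force"])
L0=np.r_[TRAY,0]+trayR(RY).apply([.0378,0,.0042]); t,T=tcp_from_lip(L0,RY,0,10)
print(t,np.round(Rt.inv().apply(t-p)*1000,1),np.round((Rt.inv()*T).as_rotvec(True),1), Rt.inv().apply([0,0,-1]))
E
```

```text
8.4667 [ 0.46192481 -0.13985877  0.04436891] [-0.4757149   0.59870204  2.03246099 -0.21206931  0.35726234 -0.95125724] 0.050856616800659116 [-0.64572113  0.36734124  0.23727317]
[ 0.4617671  -0.1389004   0.02695442] [ 3.9  0.5 17. ] [-0.1  0.1 -0. ] [0.17557599 0.0010835  0.98446529]
```

Request:
move_arm(series="2 0 10 0 0 0; 4 0 17 0 0 0; 5 0 21 0 0 0; 5 0 21 0 0 0; 5 0 21 0 0 0")

```text
time: 8.88
position: [0.4609, -0.1379, 0.0225]
tool_rot: [0.434, 0.897, -0.038, 0.078]
ft_force: [-0.2, 0.6, -0.6]
grip_width: 0.052
grip_force: 0.0
```

Request:
move_arm(series="0.5 0 2 0 0 0; 0.7 0 4 0 0 0; 0.7 0 4 0 0 0")

```text
time: 9.13
position: [0.4616, -0.1383, 0.0188]
tool_rot: [0.434, 0.897, -0.038, 0.079]
ft_force: [0.1, 0.7, 0.9]
grip_width: 0.0522
grip_force: 0.0
```

```bash
python3 - <<'E'
from kin import *
o=robot.get_obs(); print(o["time"],o["position"],o["ft_force"],o["moment"])
s=robot.camera("scene"); Rt=R.from_quat(o["tool_rot"])
# dark finger columns: print darkness map below gripper
print(proj(s,[o["position"]+Rt.apply([0,y,.022]) for y in(-.026,.026)]))
g=s["img"][165:205,300:342].astype(int).sum(2)
for i,r in enumerate(g[::2]): print(165+2*i,''.join('#' if v<210 else ('+' if v<260 else '.') for v in r))
E
```

```text
9.1333 [ 0.46156741 -0.13833494  0.01880209] [0.07516265 0.68098637 0.90510409] [ 0.01713978  0.02679671 -0.02027516]
[[321.5834851  202.62145219]
 [328.46073603 190.64785832]]
165 ++++++++...+++++++###+########+...........
167 ####################...+######+...........
169 ####################+..++#####+...........
171 ######################++#######...........
173 #####################++########...........
175 #####################++#########..........
177 ######################++######+...........
179 ..++#################+....................
181 ...........+#########+....................
183 .............#########+...................
185 .............+###########+#+++............
187 ..............################+##+........
189 ..............##################++........
191 ...............++++++#+++######...........
193 ..........................................
195 ..........................................
197 ..........................................
199 ..........................................
201 ..........................................
203 ..........................................
```

Request:
move_arm(series="1 0 5 0 0 0; 2 0 10 0 0 0; 3 0 15 0 0 0; 3.5 0 20 0 0 0; 3.5 0 20 0 0 0; 3.5 0 20 0 0 0")

```text
time: 9.68
position: [0.4613, -0.1382, -0.002]
tool_rot: [0.434, 0.897, -0.038, 0.078]
ft_force: [0.5, 0.5, -0.9]
grip_width: 0.0525
grip_force: 0.0
```

```bash
python3 - <<'E'
from kin import *
o=robot.get_obs(); print(o["time"],o["position"],o["ft_force"],o["q"])
s=robot.camera("scene"); Rt=R.from_quat(o["tool_rot"])
print(proj(s,[o["position"]+Rt.apply([0,y,.022]) for y in(-.026,.026)]))
g=s["img"][165:205,300:342].astype(int).sum(2)
for i,r in enumerate(g[::2]): print(165+2*i,''.join('#' if v<210 else ('+' if v<260 else '.') for v in r))
E
```

```text
9.6833 [ 0.46127108 -0.13818484 -0.0019927 ] [ 0.51360272  0.53733439 -0.90680682] [-0.47452395  0.70494058  2.05139861 -0.30978748  0.23732921 -0.84860172]
[[321.25288384 208.90547033]
 [328.05642128 196.86357574]]
165 ++++++++++++++++++###++###++++............
167 +++++++++++++++++###++#######+............
169 ++++++++++++++++++++##+#######............
171 +++++++++++++++++++###+++#####............
173 ++++++++...+++++++##+++#######+...........
175 ####################....######+...........
177 ####################++++#######...........
179 ###############################...........
181 #####################++########...........
183 ######################+#######+...........
185 ###########################++++...........
187 ......+++++######################+........
189 ............+###################++........
191 .............##########+++#####...........
193 .............#########....................
195 ..............########+...................
197 ..............+++#####....................
199 ..........................................
201 ..........................................
203 ..........................................
```

Request:
move_arm(series="0.5 0 2 0 0 0; 0.7 0 4 0 0 0; 0.7 0 4 0 0 0")

```text
time: 9.98
position: [0.4616, -0.1383, -0.0056]
tool_rot: [0.434, 0.897, -0.038, 0.079]
ft_force: [0.5, -0.6, -0.3]
grip_width: 0.0523
grip_force: 0.0
```

Request:
move_arm(series="0 0 0 0 0 0; 0 0 0 0 0 0; 0 0 0 0 0 0; 0 0 0 0 0 0; 0 0 0 0 0 0; 0 0 0 0 0 0; 0 0 0 0 0 0; 0 0 0 0 0 0", jaw=0, newtons=35)

```text
time: 10.65
position: [0.4616, -0.1383, -0.0054]
tool_rot: [0.434, 0.897, -0.038, 0.079]
ft_force: [-1.0, 0.2, 0.3]
grip_width: 0.0136
grip_force: 35.0
```

```bash
python3 - <<'E'
from kin import *
o=robot.get_obs(); print(o["time"],o["position"],o["tool_rot"],o["ft_force"],o["moment"],o["grip_width"],o["grip_force"],o["q"])
c=robot.camera("top"); print([np.round(d["xyz"],4) for d in robot.tip_of(c,"tray")],[np.round(d["xyz"],4) for d in robot.tip_of(c,"tray_lip")])
E
```

```text
10.65 [ 0.46161317 -0.13833642 -0.00542317] [ 0.43371945  0.89678456 -0.03787305  0.07893362] [-0.99590311  0.24408993  0.28774572] [0.06423279 0.04996048 0.02468797] 0.013600495037731374 35.000078617595136 [-0.47449033  0.71313211  2.05229443 -0.32336768  0.22746147 -0.83451057]
[array([ 0.5038, -0.1869, -0.0025]), array([ 0.5262, -0.2146,  0.0082]), array([ 0.3047, -0.2117,  0.0009])] [array([ 0.5248, -0.216 ,  0.0116])]
```

```bash
cat >> kin.py <<'E'
LIP=np.array([.0378,0,.0042])
def X(): return np.load("X.npy"),R.from_quat(np.load("Xr.npy"))  # tray origin & rot in tool frame
def toolpose(lip,yaw,th):
    Rt=trayR(yaw,th); o=lip-Rt.apply(LIP); x,xr=X(); T=Rt*xr.inv(); return o-T.apply(x),T
def rows(poses):
    o=robot.get_obs(); p=o["position"]; Q=R.from_quat(o["tool_rot"]); s=[]
    for t,T in poses: s.append(' '.join(f"{v:.1f}" for v in np.r_[Q.inv().apply(t-p)*1000,(Q.inv()*T).as_rotvec(True)]))
    print("; ".join(s))
def now():
    o=robot.get_obs(); T=R.from_quat(o["tool_rot"]); x,xr=X(); Rt=T*xr; org=o["position"]+T.apply(x)
    lip=org+Rt.apply(LIP); d=R.from_euler('z',-TY,degrees=True).apply(lip-np.r_[TIN,0])
    e=(R.from_euler('z',TY,degrees=True).inv()*Rt).as_euler('ZYX',degrees=True)
    print("t",round(o["time"],2),"lip in tin mm",np.round(d*1000,1),"yaw err/tip/roll",np.round(e,1),"F tin",np.round(R.from_euler('z',-TY,degrees=True).apply(o["ft_force"]),1),"M",np.round(o["moment"],2),"grip",round(o["grip_width"],4),"q",np.round(o["q"],2))
E
python3 - <<'E'
from kin import *
o=robot.get_obs(); T=R.from_quat(o["tool_rot"]);p=o["position"]
y=T.as_matrix()[:,1]; print("tooly angle",np.degrees(np.arctan2(y[1],y[0])),y, "lean",T.as_matrix()[:,2])
yaw=np.degrees(np.arctan2(y[1],y[0]))-90
Ty=trayR(yaw); print("tcp in tray",trayR(yaw).inv().apply(p-np.r_[TRAY,0]))
off=trayR(yaw).inv().apply(p-np.r_[TRAY,0])[1]
org=np.r_[TRAY,0]+Ty.apply([0,off,0]); print(org,yaw)
np.save("X.npy",T.inv().apply(org-p)); np.save("Xr.npy",(T.inv()*Ty).as_quat()); np.save("home.npy",np.r_[p,o["tool_rot"]])
L0=org+Ty.apply(LIP); L1=lip_at(0,clear=.005)+[0,0,.022]
P=[toolpose(L0+[0,0,h],yaw,0) for h in(.02,.045)]
n=14
for i in range(1,n+1):
    k=i/n; P.append(toolpose(L0+[0,0,.045]+(L1-L0-[0,0,.045])*k,yaw+(TY-yaw)*k,0))
q=o["q"]
for t,TT in P[::3]+[P[-1]]+[toolpose(lip_at(a),TY,a) for a in(0,15,30,45,55)]:
    q,e=ik(t,TT,q); print(np.round(q,2),round(e,4),np.round(t,3))
rows(P[:8]); rows(P[8:])
E
```

```text
tooly angle 38.38759958589865 [7.83827764e-01 6.20978066e-01 5.26399246e-04] lean [ 0.10871228 -0.13638706 -0.98467264]
tcp in tray [-0.06508586  0.00028749 -0.005418  ]
[ 0.50202534 -0.18932147  0.        ] -51.61240041410135
[-0.47  0.67  2.05 -0.26  0.28 -0.9 ] 0.0 [ 0.462 -0.138  0.015]
[-0.45  0.62  2.01 -0.27  0.38 -0.7 ] 0.0 [ 0.465 -0.138  0.039]
[-0.43  0.63  1.96 -0.31  0.46 -0.39] 0.0 [ 0.473 -0.144  0.037]
[-0.43  0.65  1.9  -0.31  0.55 -0.14] 0.0 [ 0.482 -0.156  0.036]
[-0.45  0.67  1.83 -0.29  0.63  0.07] 0.0 [ 0.491 -0.175  0.034]
[-0.49  0.7   1.76 -0.27  0.72  0.27] 0.0 [ 0.498 -0.201  0.033]
[-0.49  0.7   1.76 -0.27  0.72  0.27] 0.0 [ 0.498 -0.201  0.033]
[-0.48  0.73  1.76 -0.28  0.68  0.29] 0.0 [ 0.499 -0.199  0.011]
[-0.64  0.67  1.79  0.14  0.69 -0.2 ] 0.0 [ 0.499 -0.2    0.037]
[-0.82  0.66  1.8   0.46  0.84 -0.6 ] 0.0 [ 0.494 -0.207  0.061]
[-0.98  0.7   1.77  0.64  1.05 -0.86] 0.0 [ 0.487 -0.219  0.082]
[-1.07  0.75  1.74  0.71  1.21 -0.98] 0.0 [ 0.48  -0.23   0.093]
-3.5 0.0 -19.7 0.0 0.0 0.0; -7.8 0.0 -44.3 0.0 0.0 0.0; -8.5 1.3 -43.7 0.9 -0.0 4.9; -9.9 2.6 -42.9 1.7 -0.0 9.8; -12.0 3.7 -42.0 2.6 -0.0 14.7; -14.9 4.6 -41.0 3.5 -0.0 19.6; -18.5 5.2 -39.9 4.3 -0.0 24.5; -22.8 5.5 -38.6 5.2 -0.0 29.4
-27.7 5.4 -37.2 6.1 -0.0 34.3; -33.3 4.9 -35.7 6.9 -0.0 39.2; -39.5 3.9 -34.1 7.8 -0.0 44.1; -46.2 2.4 -32.4 8.7 -0.0 49.0; -53.4 0.2 -30.7 9.5 -0.0 53.9; -61.0 -2.6 -28.8 10.4 -0.0 58.8; -69.0 -6.0 -26.9 11.3 -0.0 63.7; -77.4 -10.2 -24.9 12.2 -0.0 68.6
```

Request:
move_arm(series="-2 0 -10 0 0 0; -4 0 -22 0 0 0; -6 0 -34 0 0 0; -7.8 0 -44.3 0 0 0; -7.8 0 -44.3 0 0 0")

```text
time: 11.22
position: [0.4622, -0.1385, 0.0408]
tool_rot: [0.434, 0.897, -0.038, 0.08]
ft_force: [0.2, -0.2, -1.5]
grip_width: 0.0132
grip_force: 35.0
```

```bash
python3 - <<'E'
from kin import *
now()
o=robot.get_obs(); T=R.from_quat(o["tool_rot"]); x,xr=X(); Rt=T*xr; org=o["position"]+T.apply(x); print(org,Rt.as_euler('ZYX',degrees=True))
yaw=Rt.as_euler('ZYX',degrees=True)[0]; L0=org+trayR(yaw).apply(LIP); L1=lip_at(0,clear=.005)+[0,0,.022]
n=12; f=lambda i:(lambda u:u*u*(3-2*u))(i/n)*.3+.7*i/n
rows([toolpose(L0+(L1-L0)*f(i),yaw+(TY-yaw)*f(i),0) for i in range(1,9)])
rows([toolpose(L0+(L1-L0)*f(i),yaw+(TY-yaw)*f(i),0) for i in range(9,13)])
c=robot.camera("top"); s=robot.camera("scene")
for k in(c,s):
  for n in("tray_lip","tray_handle"): print(n,[np.round(d["xyz"],3) for d in robot.tip_of(k,n)])
print("expect lip",L0)
E
```

```text
t 11.22 lip in tin mm [-125.8   33.2   50.7] yaw err/tip/roll [69.7 -0.1  0.1] F tin [ 0.1  0.2 -1.5] M [0.17 0.15 0.04] grip 0.0132 q [-0.47  0.61  2.04 -0.21  0.34 -0.95]
[ 0.50257071 -0.18956411  0.04639645] [-51.62195362  -0.12190796   0.05990673]
-0.5 1.2 0.5 0.8 0.1 4.4; -1.8 2.4 1.4 1.8 0.1 9.5; -4.3 3.7 2.5 2.8 0.1 15.2; -8.0 4.7 4.0 3.9 0.1 21.3; -13.1 5.3 5.7 5.0 0.1 27.7; -19.5 5.3 7.6 6.2 0.1 34.3; -27.0 4.4 9.8 7.3 0.1 40.8; -35.3 2.7 12.1 8.5 0.1 47.2
-44.1 0.2 14.4 9.6 0.1 53.4; -52.9 -3.0 16.7 10.6 0.0 59.1; -61.3 -6.7 18.8 11.5 0.0 64.2; -68.7 -10.5 20.7 12.3 0.0 68.6
tray_lip [array([ 0.527, -0.217,  0.056])]
tray_handle []
tray_lip [array([ 0.524, -0.218,  0.045])]
tray_handle [array([ 0.459, -0.139,  0.071])]
expect lip [ 0.52603874 -0.21919671  0.05059645]
```

Request:
move_arm(series="-0.5 1.2 0.5 0.8 0.1 4.4; -1.8 2.4 1.4 1.8 0.1 9.5; -4.3 3.7 2.5 2.8 0.1 15.2; -8.0 4.7 4.0 3.9 0.1 21.3; -13.1 5.3 5.7 5.0 0.1 27.7; -19.5 5.3 7.6 6.2 0.1 34.3; -27.0 4.4 9.8 7.3 0.1 40.8; -35.3 2.7 12.1 8.5 0.1 47.2")

```text
time: 12.18
position: [0.4863, -0.1651, 0.0329]
tool_rot: [0.762, 0.641, -0.068, 0.054]
ft_force: [-0.2, -0.8, -1.4]
grip_width: 0.0135
grip_force: 35.0
```

```bash
python3 - <<'E'
from kin import *
now()
o=robot.get_obs(); T=R.from_quat(o["tool_rot"]); x,xr=X(); Rt=T*xr; org=o["position"]+T.apply(x)
yaw=Rt.as_euler('ZYX',degrees=True)[0]; L0=org+trayR(yaw).apply(LIP); L1=lip_at(0,clear=.005)+[0,0,.018]
rows([toolpose(L0+(L1-L0)*f,yaw+(TY-yaw)*f,0) for f in(.25,.5,.75,1,1)])
E
```

```text
t 12.18 lip in tin mm [-55.5   8.8  42.4] yaw err/tip/roll [21.4  0.1 -0.3] F tin [ 0.8  0.3 -1.4] M [ 0.13  0.   -0.04] grip 0.0135 q [-0.44  0.67  1.86 -0.3   0.6  -0.02]
-6.7 4.7 2.3 0.7 -0.1 5.3; -14.3 9.3 4.7 1.6 -0.1 10.6; -22.7 13.7 7.3 2.5 -0.1 15.9; -32.0 17.9 10.0 3.5 -0.1 21.1; -32.0 17.9 10.0 3.5 -0.1 21.1
```

Request:
move_arm(series="-6.7 4.7 2.3 0.7 -0.1 5.3; -14.3 9.3 4.7 1.6 -0.1 10.6; -22.7 13.7 7.3 2.5 -0.1 15.9; -32.0 17.9 10.0 3.5 -0.1 21.1; -32.0 17.9 10.0 3.5 -0.1 21.1; -32.0 17.9 10.0 3.5 -0.1 21.1")

```text
time: 12.68
position: [0.4986, -0.2015, 0.0287]
tool_rot: [0.867, 0.491, -0.076, 0.044]
ft_force: [-0.2, 0.4, -0.8]
grip_width: 0.0139
grip_force: 35.0
```

```bash
python3 - <<'E'
from kin import *
now()
c=robot.camera("top"); s=robot.camera("scene")
for k in(c,s):
  for n in("tray_lip","tin_rim"): print(n,[(np.round(d["xyz"],4),np.round(R.from_euler('z',-TY,degrees=True).apply(np.array(d["xyz"])-np.r_[TIN,0])*1000,1)) for d in robot.tip_of(k,n)])
a=c["img"][140:230,320:440,::-1]; 
o=robot.get_obs(); T=R.from_quat(o["tool_rot"]); x,xr=X(); Rt=T*xr; org=o["position"]+T.apply(x)
Z=lambda R_,o_,l:o_+R_.apply(np.array(l)/1000.)
b=cv2.resize(a,(720,540),interpolation=cv2.INTER_CUBIC)
d=lambda W,col:[cv2.circle(b,tuple(int(v) for v in ((u-[320,140])*6+3)),3,col,-1) for u in proj(c,W)]
d([Z(Rt,org,[39,y,8.5]) for y in(-33,0,33)],(255,0,0)); d([Z(trayR(TY),np.r_[TIN,0],[-30,y,22]) for y in(-46,0,46)],(0,255,0))
cv2.imwrite("pics/hook.png",b)
E
```

```text
t 12.68 lip in tin mm [-23.8   1.3  38.4] yaw err/tip/roll [ 0.4 -0.   0. ] F tin [-0.3 -0.4 -0.8] M [ 0.13 -0.03 -0.02] grip 0.0139 q [-0.49  0.7   1.76 -0.27  0.71  0.26]
tray_lip [(array([ 0.4471, -0.2878,  0.0436]), array([-26.1,   1.4,  43.6]))]
tin_rim [(array([ 0.4473, -0.2823,  0.0207]), array([-30.9,  -1.3,  20.7]))]
tray_lip []
tin_rim [(array([ 0.447 , -0.2866,  0.0172]), array([-27.1,   0.7,  17.2]))]
```

View pics/hook.png

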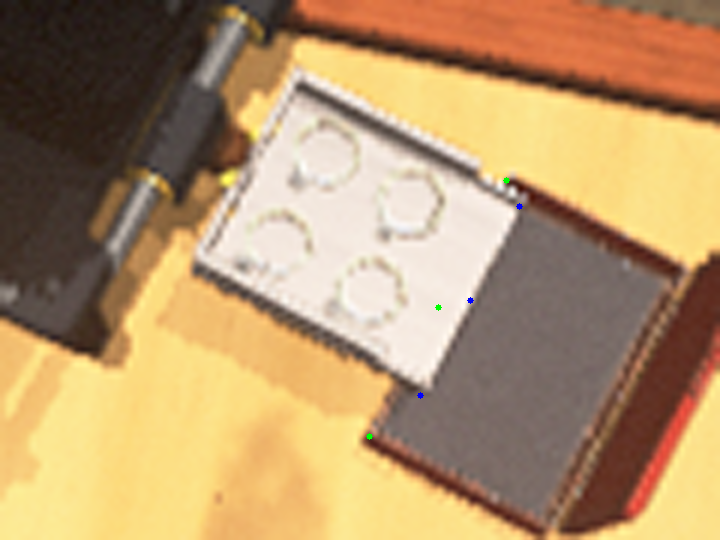

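```bash
python3 - <<'E'
from kin import *
x,xr=X(); g=np.array([-.064,0,.024]); r=R.from_euler('z',1.6,degrees=True)
org=x+xr.apply(g-r.apply(g)); np.save("X.npy",org); np.save("Xr.npy",(xr*r).as_quat())
now()
c0=lip_at(0,clear=.0045)
rows([toolpose(c0+[0,0,h],TY,0) for h in(.014,.009,.005,.0025,.0025,.0025)])
E
```

```text
t 12.98 lip in tin mm [-24.4   3.4  39.1] yaw err/tip/roll [ 2.  -0.1  0. ] F tin [ 1.  -0.4 -1.8] M [ 0.11 -0.06  0.02] grip 0.0138 q [-0.48  0.7   1.76 -0.27  0.71  0.26]
1.0 0.2 4.7 0.4 0.0 2.0; 1.9 0.2 9.6 0.4 0.0 2.0; 2.6 0.2 13.6 0.4 0.0 2.0; 3.0 0.2 16.0 0.4 0.0 2.0; 3.0 0.2 16.0 0.4 0.0 2.0; 3.0 0.2 16.0 0.4 0.0 2.0
```

Request:
move_arm(series="1.0 0.2 4.7 0.4 0.0 2.0; 1.9 0.2 9.6 0.4 0.0 2.0; 2.6 0.2 13.6 0.4 0.0 2.0; 3.0 0.2 16.0 0.4 0.0 2.0; 3.0 0.2 16.0 0.4 0.0 2.0")

```text
time: 13.4
position: [0.4984, -0.2009, 0.0124]
tool_rot: [0.875, 0.476, -0.078, 0.042]
ft_force: [-0.8, -1.1, -1.6]
grip_width: 0.0139
grip_force: 35.0
```

Request:
move_arm(series="0.2 0 1 0 0 0; 0.4 0 2 0 0 0; 0.4 0 2 0 0 0")

```text
time: 13.65
position: [0.499, -0.2013, 0.0111]
tool_rot: [0.875, 0.475, -0.077, 0.042]
ft_force: [-0.5, 0.3, -1.6]
grip_width: 0.0135
grip_force: 35.0
```

```bash
python3 - <<'E'
from kin import *
now()
rows([toolpose(lip_at(0,clear=.0045)-[0,0,h],TY,0) for h in(.0,.001,.002)])
E
```

```text
t 13.65 lip in tin mm [-24.2   0.7  20.8] yaw err/tip/roll [-0.1 -0.1  0. ] F tin [ 0.1 -0.6 -1.6] M [ 0.06 -0.04  0.02] grip 0.0135 q [-0.48  0.74  1.76 -0.28  0.68  0.31]
0.4 -0.8 0.5 0.0 0.1 -0.1; 0.6 -0.8 1.4 0.0 0.1 -0.1; 0.7 -0.8 2.4 0.0 0.1 -0.1
```

Request:
move_arm(series="0.2 0 1 0 0 0; 0.3 0 1.5 0 0 0; 0.3 0 1.5 0 0 0")

```text
time: 13.9
position: [0.4992, -0.2013, 0.01]
tool_rot: [0.875, 0.475, -0.077, 0.043]
ft_force: [0.4, 0.9, 2.3]
grip_width: 0.0137
grip_force: 35.0
```

Request:
move_arm(series="0.2 0 0.8 0 0 0; 0.3 0 1.5 0 0 0; 0.3 0 1.5 0 0 0")

```text
time: 14.15
position: [0.4993, -0.2012, 0.0083]
tool_rot: [0.875, 0.475, -0.077, 0.043]
ft_force: [2.0, 1.9, 3.4]
grip_width: 0.0136
grip_force: 35.0
```

```bash
python3 - <<'E'
from kin import *
now()
E
```

```text
t 14.15 lip in tin mm [-24.4   0.9  18. ] yaw err/tip/roll [-0.1 -0.   0.1] F tin [-2.7  0.7  3.4] M [-0.13  0.21  0.02] grip 0.0136 q [-0.48  0.74  1.76 -0.28  0.68  0.31]
```

Request:
move_arm(series="1.0 0 -1.3 0 0 0; 2.0 0 -1.6 0 0 0; 2.0 0 -1.6 0 0 0")

```text
time: 14.4
position: [0.5001, -0.1995, 0.0091]
tool_rot: [0.875, 0.475, -0.077, 0.042]
ft_force: [-1.2, -0.9, 1.4]
grip_width: 0.0134
grip_force: 35.0
```

```bash
python3 - <<'E'
from kin import *
now()
E
```

```text
t 14.4 lip in tin mm [-26.3   0.6  18.9] yaw err/tip/roll [-0.1 -0.1 -0. ] F tin [ 1.4 -0.6  1.4] M [-0.3   0.22 -0.01] grip 0.0134 q [-0.48  0.74  1.76 -0.28  0.68  0.32]
```

Request:
move_arm(series="0.7 0 -0.1 0 0 0; 1.4 0 -0.2 0 0 0; 1.4 0 -0.2 0 0 0")

```text
time: 14.65
position: [0.4998, -0.199, 0.009]
tool_rot: [0.875, 0.476, -0.079, 0.042]
ft_force: [-4.0, -5.2, 0.7]
grip_width: 0.0134
grip_force: 35.0
```

```bash
python3 - <<'E'
from kin import *
now()
E
```

```text
t 14.65 lip in tin mm [-26.6   0.3  18.9] yaw err/tip/roll [-0.  -0.2 -0.1] F tin [ 6.5 -0.7  0.7] M [-0.99  0.59  0.14] grip 0.0134 q [-0.48  0.74  1.76 -0.28  0.68  0.32]
```

```bash
python3 - <<'E'
from kin import *
rows([toolpose(lip_at(a,clear=.0030,up=-.0003),TY,a) for a in(2,6,10,14,18,22,26,30)])
E
```

```text
-1.1 -0.3 -4.7 -0.0 2.2 -0.0; -2.2 -0.3 -11.6 0.1 6.2 -0.0; -3.8 -0.3 -18.4 0.2 10.2 -0.1; -5.8 -0.3 -25.1 0.3 14.2 -0.1; -8.3 -0.3 -31.5 0.4 18.2 -0.1; -11.3 -0.2 -37.8 0.5 22.2 -0.1; -14.7 -0.2 -43.8 0.6 26.2 -0.1; -18.6 -0.1 -49.5 0.7 30.2 -0.2
```

Request:
move_arm(series="-2.1 -0.1 -4.7 0 2.2 0; -3.2 -0.1 -11.6 0.1 6.2 0; -4.8 -0.1 -18.4 0.2 10.2 -0.1; -6.8 -0.1 -25.1 0.3 14.2 -0.1; -9.3 -0.1 -31.5 0.4 18.2 -0.1; -12.3 -0.1 -37.8 0.5 22.2 -0.1; -15.7 -0.1 -43.8 0.6 26.2 -0.1; -19.6 -0.1 -49.5 0.7 30.2 -0.2")

```text
time: 15.32
position: [0.4954, -0.207, 0.0618]
tool_rot: [0.865, 0.471, 0.153, -0.089]
ft_force: [0.3, -0.1, -1.4]
grip_width: 0.0139
grip_force: 35.0
```

```bash
python3 - <<'E'
from kin import *
now(); print(np.round(R.from_euler('z',-TY,degrees=True).apply(lip_at(30,clear=.003,up=-.0003)-np.r_[TIN,0])*1000,1))
rows([toolpose(lip_at(a,clear=.0030,up=-.0003),TY,a) for a in(30,33,36,39,42,45,48,48)])
c=robot.camera("top")
print([np.round(R.from_euler('z',-TY,degrees=True).apply(np.array(d["xyz"])-np.r_[TIN,0])*1000) for d in robot.tip_of(c,"ring_a")])
E
```

```text
t 15.32 lip in tin mm [-26.6   0.7  18.1] yaw err/tip/roll [ 0.  30.4  0.3] F tin [-0.1  0.3 -1.4] M [-0.34  0.24  0.04] grip 0.0139 q [-0.82  0.66  1.8   0.46  0.84 -0.58]
[-26.    0.   17.9]
-0.6 -0.7 0.6 0.2 -0.4 -0.0; -1.3 -0.6 -4.5 0.3 2.6 -0.0; -2.2 -0.6 -9.5 0.4 5.6 -0.0; -3.5 -0.6 -14.5 0.5 8.6 -0.0; -5.0 -0.5 -19.4 0.6 11.6 -0.0; -6.8 -0.5 -24.1 0.6 14.6 -0.0; -8.9 -0.4 -28.8 0.7 17.6 -0.0; -8.9 -0.4 -28.8 0.7 17.6 -0.0
[]
```

Request:
move_arm(series="-0.6 -0.6 1.0 0.2 0 0; -1.3 -0.6 -4.0 0.3 2.6 0; -2.2 -0.6 -9.0 0.4 5.6 0; -3.5 -0.6 -14.0 0.5 8.6 0; -5 -0.5 -18.9 0.6 11.6 0; -6.8 -0.5 -23.6 0.6 14.6 0; -8.9 -0.4 -28.3 0.7 17.6 0; -8.9 -0.4 -28.3 0.7 17.6 0")

```text
time: 16.08
position: [0.4851, -0.2232, 0.0838]
tool_rot: [0.831, 0.452, 0.278, -0.164]
ft_force: [-0.5, -0.0, -2.0]
grip_width: 0.0138
grip_force: 35.0
```

```bash
python3 - <<'E'
from kin import *
now()
c=robot.camera("top"); s=robot.camera("scene")
for k in (c,s): print([(round(d["p"],2),np.round(R.from_euler('z',-TY,degrees=True).apply(np.array(d["xyz"])-np.r_[TIN,0])*1000)) for d in robot.search_frame(k,"ring_a")])
b=np.hstack([cv2.resize(c["img"][140:240,310:440,::-1],(442,340),interpolation=2),cv2.resize(s["img"][160:260,310:410,::-1],(340,340),interpolation=2)])
cv2.imwrite("pics/tip.png",b)
E
```

```text
t 16.08 lip in tin mm [-24.7   0.   14.2] yaw err/tip/roll [-0.2 47.7 -0.2] F tin [ 0.3 -0.4 -2. ] M [-0.53  0.34 -0.01] grip 0.0138 q [-1.    0.72  1.76  0.66  1.1  -0.86]
[]
[(0.56, array([  -5., -156.,   19.]))]
```

View pics/tip.png

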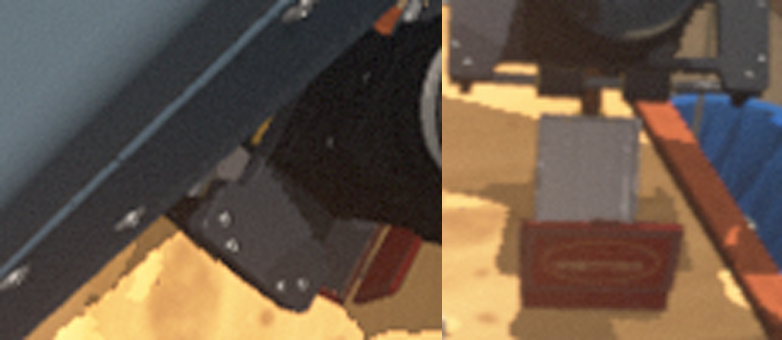

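```bash
python3 - <<'E'
from kin import *
rows([toolpose(lip_at(a,clear=.0040,up=-.0006),TY,a) for a in(50,53,56,56)])
E
```

```text
-2.5 0.7 -4.3 -0.1 2.3 -0.0; -3.8 0.7 -9.1 0.0 5.3 -0.0; -5.4 0.7 -13.7 0.1 8.3 -0.0; -5.4 0.7 -13.7 0.1 8.3 -0.0
```

Request:
move_arm(series="-1.5 0.5 -4.0 0 2.3 0; -3.0 0.5 -8.8 0 5.3 0; -4.6 0.5 -13.4 0.1 8.3 0; -4.6 0.5 -13.4 0.1 8.3 0; -4.6 0.5 -13.4 0.1 8.3 0; -4.6 0.5 -13.4 0.1 8.3 0")

```text
time: 16.78
position: [0.4796, -0.2312, 0.0928]
tool_rot: [0.808, 0.44, 0.337, -0.198]
ft_force: [-0.6, 0.4, -0.8]
grip_width: 0.0134
grip_force: 35.0
```

```bash
python3 - <<'E'
from kin import *
now()
a=[50,45,40,35,30,25,20,15]
rows([toolpose(lip_at(t,clear=.0035,up=.0003),TY,t) for t in a])
E
```

```text
t 16.78 lip in tin mm [-25.9  -0.4  12.8] yaw err/tip/roll [-0.1 56.  -0.1] F tin [-0.  -0.7 -0.8] M [-0.55  0.39 -0.03] grip 0.0134 q [-1.07  0.76  1.74  0.72  1.23 -0.96]
1.9 0.2 8.8 -0.2 -6.0 -0.0; 1.9 0.3 17.2 -0.3 -11.0 -0.0; 1.1 0.3 25.6 -0.4 -16.0 0.0; -0.6 0.4 33.9 -0.6 -21.0 0.0; -3.1 0.5 42.0 -0.7 -26.0 0.0; -6.4 0.7 49.9 -0.9 -31.0 0.1; -10.4 0.8 57.5 -1.0 -36.0 0.1; -15.2 1.0 64.8 -1.1 -41.0 0.1
```

Request:
move_arm(series="1.9 0.2 8.8 -0.2 -6 0; 1.9 0.3 17.2 -0.3 -11 0; 1.1 0.3 25.6 -0.4 -16 0; -0.6 0.4 33.9 -0.6 -21 0; -3.1 0.5 42 -0.7 -26 0; -6.4 0.7 49.9 -0.9 -31 0; -10.4 0.8 57.5 -1 -36 0; -15.2 1 64.8 -1.1 -41 0")

```text
time: 17.45
position: [0.499, -0.2003, 0.0377]
tool_rot: [0.877, 0.479, 0.036, -0.022]
ft_force: [-0.1, 0.4, -2.6]
grip_width: 0.0138
grip_force: 35.0
```

```bash
python3 - <<'E'
from kin import *
now()
rows([toolpose(lip_at(t,clear=.004,up=u),TY,t) for t,u in((10,.0005),(5,.0005),(0,.001),(0,.015),(0,.035),(0,.035))])
E
```

```text
t 17.45 lip in tin mm [-26.    0.6  20.7] yaw err/tip/roll [ 0.2 14.8  0.2] F tin [-0.3 -0.3 -2.6] M [-0.09  0.2  -0.01] grip 0.0138 q [-0.64  0.67  1.79  0.13  0.7  -0.17]
-0.7 -0.3 9.3 0.0 -4.8 0.2; -1.1 -0.3 18.0 -0.1 -9.8 0.2; -2.2 -0.2 26.0 -0.2 -14.8 0.2; -1.0 -0.3 12.1 -0.2 -14.8 0.2; 0.6 -0.3 -7.8 -0.2 -14.8 0.2; 0.6 -0.3 -7.8 -0.2 -14.8 0.2
```

Request:
move_arm(series="-0.7 -0.3 9.3 0 -4.8 0.2; -1.1 -0.3 18 -0.1 -9.8 0.2; -2.2 -0.2 26 -0.2 -14.8 0.2; -1 -0.3 12.1 -0.2 -14.8 0.2; 0.6 -0.3 -7.8 -0.2 -14.8 0.2; 0.6 -0.3 -7.8 -0.2 -14.8 0.2; 0.6 -0.3 -7.8 -0.2 -14.8 0.2")

```text
time: 18.03
position: [0.4991, -0.2008, 0.0456]
tool_rot: [0.875, 0.476, -0.075, 0.041]
ft_force: [-0.6, 0.5, -1.1]
grip_width: 0.0139
grip_force: 35.0
```

```bash
python3 - <<'E'
from kin import *
now()
c=robot.camera("top"); s=robot.camera("scene")
for k in (c,s): print([(round(d["p"],2),np.round(R.from_euler('z',-TY,degrees=True).apply(np.array(d["xyz"])-np.r_[TIN,0])*1000)) for d in robot.search_frame(k,"ring_a")])
# rectified luminance maps: tray floor, tin floor
def rect(org,Rt,xs,ys,z):
    W=np.array([org+Rt.apply([x/1e3,y/1e3,z/1e3]) for x in xs for y in ys]); u=proj(c,W).astype(np.float32)
    g=cv2.cvtColor(c["img"],cv2.COLOR_RGB2GRAY); return cv2.remap(g,u[:,0].reshape(len(xs),-1),u[:,1].reshape(len(xs),-1),1)
o=robot.get_obs(); T=R.from_quat(o["tool_rot"]); x,xr=X(); Rt=T*xr; org=o["position"]+T.apply(x)
print("tray"); print(rect(org,Rt,range(-34,38,4),range(-28,30,4),8.5))
print("tin"); print(rect(np.r_[TIN,0],trayR(TY),range(-26,30,4),range(-42,44,4),4))
E
```

```text
t 18.03 lip in tin mm [-24.6   0.6  54.7] yaw err/tip/roll [-0.   0.3  0. ] F tin [-0.1 -0.8 -1.1] M [ 0.1  -0.05  0.01] grip 0.0139 q [-0.49  0.67  1.75 -0.25  0.75  0.27]
[(0.42, array([-63.,  -1.,  54.]))]
[]
tray
[[165 230 236 236 235 234 232 233 237 235 233 234 232 228 232]
 [169 228 237 235 235 234 232 235 236 235 233 233 231 228 233]
 [162 227 237 235 236 234 233 236 236 234 233 235 232 228 230]
 [177 231 238 236 237 233 233 236 236 234 232 235 232 228 235]
 [183 229 238 237 236 234 234 236 236 235 233 235 233 228 233]
 [182 227 238 237 236 235 235 237 236 235 233 235 232 229 233]
 [188 234 239 237 238 235 235 237 237 236 234 237 232 229 225]
 [203 230 239 237 238 236 235 238 236 236 233 237 234 230 234]
 [214 235 239 238 237 236 236 239 238 237 233 238 234 230 229]
 [211 233 239 237 238 236 237 238 237 235 233 237 234 232 225]
 [208 238 239 238 238 236 237 238 236 236 235 236 235 232 230]
 [213 236 240 239 239 235 237 238 236 236 235 236 234 233 228]
 [211 237 239 239 239 236 239 239 237 236 235 237 236 233 230]
 [211 234 240 240 239 237 238 240 237 236 237 238 235 233 216]
 
[... 858 characters left out ...]
3 114 114 110 136 183 149 154
  125 110 114 113]
 [ 83 120 115 117 114 114 114 113 115 114 114 115 114 113 112 118 130 122
  113 113 114 111]
 [ 92 122 114 115 115 113 115 114 112 116 117 114 114 116 109 111 114 113
  113 113 111 110]
 [ 86 116 115 114 111 115 115 114 112 112 112 114 112 113 111 112 115 113
  112 113 110 113]
 [ 92 117 112 118 113 113 114 115 114 112 114 112 111 113 113 111 111 113
  114 114 110 108]
 [ 80 113 113 113 114 114 117 113 111 114 115 113 112 111 115 112 115 111
  113 115 114 112]
 [ 78 113 115 112 115 113 117 115 114 113 110 115 114 112 112 111 115 114
  114 111 112 113]
 [ 81 117 116 116 115 115 118 117 117 115 117 117 116 118 117 117 117 116
  116 116 112 110]]
```

```bash
cat >> kin.py <<'E'
def back(n):
    h=np.load("home.npy"); x,xr=X(); Th=R.from_quat(h[3:]); Rh=Th*xr; yh=Rh.as_euler('ZYX',degrees=True)[0]; Lh=h[:3]+Th.apply(x)+Rh.apply(LIP)+[0,0,.045]
    o=robot.get_obs(); T=R.from_quat(o["tool_rot"]); Rt=T*xr; y0=Rt.as_euler('ZYX',degrees=True)[0]; L=o["position"]+T.apply(x)+Rt.apply(LIP)
    rows([toolpose(L+(Lh-L)*k/n,y0+(yh-y0)*k/n,0) for k in range(1,min(n,8)+1)])
E
python3 - <<'E'
from kin import *
back(14)
E
```

```text
6.9 -6.9 -0.4 -1.1 -0.3 -5.0; 13.0 -13.7 -1.1 -2.0 -0.3 -10.0; 18.3 -20.4 -1.7 -2.9 -0.3 -15.0; 22.8 -26.8 -2.2 -3.7 -0.3 -20.1; 26.6 -32.9 -2.6 -4.6 -0.3 -25.1; 29.6 -38.6 -2.8 -5.5 -0.3 -30.1; 32.0 -43.9 -2.9 -6.4 -0.3 -35.1; 33.8 -48.7 -2.9 -7.2 -0.3 -40.2
```

Request:
move_arm(series="6.9 -6.9 -0.4 -1.1 -0.3 -5; 13 -13.7 -1.1 -2 -0.3 -10; 18.3 -20.4 -1.7 -2.9 -0.3 -15; 22.8 -26.8 -2.2 -3.7 -0.3 -20.1; 26.6 -32.9 -2.6 -4.6 -0.3 -25.1; 29.6 -38.6 -2.8 -5.5 -0.3 -30.1; 32 -43.9 -2.9 -6.4 -0.3 -35.1; 33.8 -48.7 -2.9 -7.2 -0.3 -40.2")

```text
time: 18.9
position: [0.4748, -0.1464, 0.0412]
tool_rot: [0.653, 0.752, -0.058, 0.066]
ft_force: [0.0, 0.3, -1.6]
grip_width: 0.0137
grip_force: 35.0
```

```bash
python3 - <<'E'
from kin import *
back(6)
E
```

```text
3.6 -2.4 -0.3 -1.0 -0.0 -5.0; 6.4 -4.8 -0.5 -1.8 -0.0 -9.9; 8.4 -7.0 -0.6 -2.7 -0.0 -14.9; 9.6 -8.9 -0.6 -3.6 -0.0 -19.9; 10.1 -10.6 -0.4 -4.5 -0.0 -24.9; 10.0 -11.9 -0.1 -5.4 -0.0 -29.9
```

Request:
move_arm(series="3.6 -2.4 -0.3 -1 0 -5; 6.4 -4.8 -0.5 -1.8 0 -9.9; 8.4 -7 -0.6 -2.7 0 -14.9; 9.6 -8.9 -0.6 -3.6 0 -19.9; 10.1 -10.6 -0.4 -4.5 0 -24.9; 10 -11.9 -0.1 -5.4 0 -29.9; 10 -11.9 -0.1 -5.4 0 -29.9; 10 -11.9 -0.1 -5.4 0 -29.9")

```text
time: 19.57
position: [0.462, -0.1389, 0.0397]
tool_rot: [0.437, 0.895, -0.038, 0.079]
ft_force: [1.0, 0.1, -0.5]
grip_width: 0.0136
grip_force: 35.0
```

```bash
python3 - <<'E'
from kin import *
now(); h=np.load("home.npy")
rows([(h[:3]+[0,0,u],R.from_quat(h[3:])) for u in(.03,.015,.005,.0025,0.001)])
E
```

```text
t 19.57 lip in tin mm [-127.4   34.    49.3] yaw err/tip/roll [70.9  0.   0.1] F tin [-0.6  0.8 -0.5] M [0.1  0.13 0.01] grip 0.0136 q [-0.48  0.61  2.04 -0.21  0.34 -0.94]
3.4 0.1 14.8 -0.0 -0.0 -0.4; 6.0 0.1 29.5 -0.0 -0.0 -0.4; 7.7 0.0 39.4 -0.0 -0.0 -0.4; 8.2 0.0 41.8 -0.0 -0.0 -0.4; 8.4 0.0 43.3 -0.0 -0.0 -0.4
```

Request:
move_arm(series="3.4 0.1 14.8 0 0 -0.4; 6 0.1 29.5 0 0 -0.4; 7.7 0 39.4 0 0 -0.4; 8.2 0 41.8 0 0 -0.4; 8.4 0 43.3 0 0 -0.4; 8.4 0 43.3 0 0 -0.4")

```text
time: 20.07
position: [0.4625, -0.1382, -0.0041]
tool_rot: [0.432, 0.897, -0.038, 0.08]
ft_force: [-0.3, 0.2, -1.2]
grip_width: 0.0139
grip_force: 35.0
```

```bash
python3 - <<'E'
from kin import *
now(); h=np.load("home.npy"); o=robot.get_obs(); print(o["position"]-h[:3],(R.from_quat(h[3:]).inv()*R.from_quat(o["tool_rot"])).as_rotvec(True))
E
```

```text
t 20.07 lip in tin mm [-129.3   34.4    5.6] yaw err/tip/roll [71.5 -0.1  0. ] F tin [ 0.  -0.4 -1.2] M [0.11 0.18 0.06] grip 0.0139 q [-0.47  0.71  2.05 -0.32  0.23 -0.84]
[0.00088328 0.0001108  0.00130212] [-0.04478309 -0.06487217 -0.18726301]
```

Lower the last bit, release slowly, and withdraw upward.

Request:
move_arm(series="0.1 0 0.7 0 0 0; 0.3 0 1.6 0 0 0; 0.3 0 1.6 0 0 0; 0.3 0 1.6 0 0 0")

```text
time: 20.4
position: [0.4625, -0.1382, -0.0052]
tool_rot: [0.432, 0.898, -0.038, 0.08]
ft_force: [0.1, -0.2, -1.2]
grip_width: 0.0136
grip_force: 35.0
```

Request:
move_arm(series="0 0 0 0 0 0; 0 0 0 0 0 0; 0 0 0 0 0 0; 0 0 0 0 0 0; 0 0 0 0 0 0", jaw=0.5, newtons=10)

```text
time: 20.82
position: [0.4624, -0.1382, -0.0055]
tool_rot: [0.432, 0.898, -0.038, 0.08]
ft_force: [0.5, 0.8, 0.2]
grip_width: 0.0387
grip_force: 0.0
```

Request:
move_arm(series="0 0 -15 0 0 0; 0 0 -40 0 0 0; 0 0 -80 0 0 0; 0 0 -110 0 0 0; 0 0 -150 0 0 0; 0 0 -150 0 10 0; 0 0 -150 0 10 0")

```text
time: 21.4
position: [0.449, -0.1187, 0.1465]
tool_rot: [0.433, 0.901, 0.001, 0.005]
ft_force: [0.4, -1.3, -0.1]
grip_width: 0.0435
grip_force: 0.0
```

```bash
python3 - <<'E'
from kin import *
o=robot.get_obs(); print(o["time"],o["position"],o["tool_rot"],o["grip_width"],o["q"],o["ft_force"])
c=robot.camera("top")
print([(d["p"],np.round(d["xyz"],4)) for d in robot.tip_of(c,"tray")],[np.round(d["xyz"],4) for d in robot.tip_of(c,"tray_lip")],[np.round(d["xyz"],4) for d in robot.tip_of(c,"tray_handle")])
print([(round(d["p"],2),np.round(R.from_euler('z',-TY,degrees=True).apply(np.array(d["xyz"])-np.r_[TIN,0])*1000)) for d in robot.search_frame(c,"ring_a")])
W=np.array([np.r_[TIN,0]+trayR(TY).apply([x/1e3,y/1e3,.005]) for x in range(-28,30,2) for y in range(-44,46,2)]); u=proj(c,W).astype(np.float32)
g=cv2.cvtColor(c["img"],cv2.COLOR_RGB2GRAY); m=cv2.remap(g,u[:,0].reshape(29,-1),u[:,1].reshape(29,-1),1)
for r in m: print(''.join('#' if v>150 else('+' if v>128 else('.' if v>100 else '-')) for v in r))
np.save("g0.npy",g)
a=cv2.cvtColor(cv2.imread("pics/top0.png"),cv2.COLOR_BGR2GRAY)[130:200,300:372]; b=g[130:200,300:372]
print("tray corr shift",cv2.phaseCorrelate(np.float32(a),np.float32(b)))
E
```

```text
21.4 [ 0.44897731 -0.11868224  0.1465012 ] [0.43284898 0.90145061 0.00106502 0.00523591] 0.04347019165511116 [-0.50171283  0.40287479  1.8948769   0.00363732  0.83350275 -1.1796253 ] [ 0.41382138 -1.29028656 -0.06320648]
[(0.95, array([ 0.5061, -0.1886, -0.0035]))] [array([ 0.5231, -0.2159,  0.0075])] []
[]
--+++++.+.#########.+..+..++++++++++++++#..+.
--.+.....+###+.++###.........................
--+.....+###+.....##+.......................+
--++....+###......+##........................
--+......+##.......##+............+..........
--........##.......##............+##.........
--........##+......##.......+##..+##++.......
--.........##+....+#+......+##......##.......
--.........####++###.......##+......+#+......
--..........######+.......+##+.......#+......
--............+#..........###+.......##......
--........................####+.....+##......
--..........................###.....+#+......
--..........................++######+........
--............................######+........
--..............................+++..........
--+..........................................
--+..........................................
--+..........................................
--...........................................
-.+..........................................
-............................................
--..........................................+
--...........................................
--...........................................
--...........................................
--...........................................
--...........................................
--....+......+...+++........++++......+.....+
tray corr shift ((-0.16053310644438312, 0.18787701215428143), 0.19681916689431225)
```

```bash
python3 - <<'E'
from kin import *
c=robot.camera("top"); s=robot.camera("scene")
for k,n in((c,"top0"),(s,"scene0")):
    a=cv2.imread(f"pics/{n}.png"); d=cv2.absdiff(a,k["img"][:,:,::-1].copy()).max(2); m=(d>45).astype(np.uint8); m=cv2.morphologyEx(m,cv2.MORPH_CLOSE,np.ones((3,3)))
    N,_,st,ce=cv2.connectedComponentsWithStats(m)
    print(n,[(st[i].tolist(),[round(v) for v in ce[i]]) for i in range(1,N) if st[i,4]>5])
    print([(round(d["p"],2),np.round(d["xyz"],3)) for t in("ring_a",) for d in robot.search_frame(k,t)])
g=cv2.cvtColor(c["img"],cv2.COLOR_RGB2GRAY)[165:215,375:440]
for r in g: print(''.join('#' if v>165 else('+' if v>135 else('.' if v>100 else '-')) for v in r))
print(proj(c,[np.r_[TIN,0]+trayR(TY).apply([x,y,.022]) for x in(-.03,.03) for y in(-.045,.045)]).round()-[375,165])
E
```

```text
top0 [([0, 0, 79, 10, 436], [27, 3]), ([231, 4, 7, 3, 11], [234, 5]), ([0, 4, 458, 396, 120818], [216, 230]), ([185, 7, 34, 9, 88], [200, 11]), ([221, 6, 6, 3, 10], [223, 7]), ([0, 14, 180, 32, 652], [86, 30]), ([38, 17, 5, 10, 34], [40, 22]), ([321, 16, 1, 6, 6], [321, 18]), ([232, 22, 8, 3, 10], [235, 22]), ([260, 24, 4, 3, 6], [261, 24]), ([269, 27, 2, 4, 7], [269, 29]), ([272, 29, 5, 6, 13], [275, 32]), ([314, 31, 5, 7, 7], [316, 34]), ([206, 32, 7, 3, 11], [208, 33]), ([279, 35, 7, 6, 19], [282, 37]), ([48, 66, 7, 7, 24], [51, 69]), ([61, 66, 43, 16, 321], [77, 74]), ([85, 121, 4, 4, 8], [87, 123]), ([401, 183, 12, 14, 76], [406, 189]), ([411, 223, 4, 3, 6], [413, 224]), ([319, 248, 3, 4, 6], [320, 250]), ([312, 252, 4, 9, 12], [314, 256]), ([134, 335, 5, 3, 11], [136, 336]), ([121, 342, 13, 20, 130], [126, 353]), ([137, 349, 4, 4, 7], [138, 351]), ([132, 359, 4, 4, 10], [133, 360]), ([149, 371, 6, 6, 24], [152, 374])]
[]
scene0 [([92, 0, 9, 11, 30], [95, 4]), ([279, 0, 65, 147, 4285], [315, 61]), ([93, 18, 5, 10, 15], [94, 22]), ([0, 26, 93, 149, 2683], [24, 124]), ([108, 31, 2
[... 3001 characters left out ...]
######+.+###.....###.......................-..-----------+###
#########.+.+##########........................-+.---------..+###
#########+...#++######........................--.---------...####
#########+...................................--..---------..+####
########++...................................-..---------..+#####
#######++....................................-..---------..+#####
########..................................++-..---------..+######
######-+.+................................+.-..---------..+######
#####.---..+..............................--+.---------..+#######
######.---.+..............................-.+----------..+#######
[[ 6. 47.]
 [29.  5.]
 [36. 63.]
 [58. 20.]]
```

```bash
cat >> kin.py <<'E'
DEL=.034
def lidpose(xc,ztip,y=0):
    p=np.r_[TIN,0]+trayR(TY).apply([xc/1e3,y/1e3,0]); p[2]=ztip/1e3+.022-DEL
    return p,tool(TY,0,0)
E
python3 - <<'E'
from kin import *
o=robot.get_obs(); q=o["q"]; a=lidpose(75,150)
print(ik(*a,q)); print(ik(*lidpose(75,66),q)); print(ik(*lidpose(-5,28),q))
Q=R.from_quat(o["tool_rot"]); p=o["position"]
n=10; rv=(Q.inv()*a[1]).as_rotvec()
rows([(p+(a[0]-p)*k/n,Q*R.from_rotvec(rv*k/n)) for k in range(1,9)])
E
```

```text
(array([-9.65842163e-01,  5.08909621e-01,  1.70558261e+00,  7.71872855e-16,
        9.27100419e-01, -4.19554107e-01]), np.float64(3.427813588530171e-13))
(array([-9.65842163e-01,  6.44360223e-01,  1.76164363e+00,  1.60422076e-10,
        7.35588798e-01, -4.19554108e-01]), np.float64(3.351806973005564e-10))
(array([-8.22523493e-01,  7.03499779e-01,  1.80504665e+00,  1.06960239e-16,
        6.33046223e-01, -2.76235437e-01]), np.float64(1.178580999354229e-15))
-16.8 -20.0 0.3 -0.0 0.0 7.0; -33.7 -40.1 0.7 -0.0 0.0 14.0; -50.5 -60.1 1.0 -0.0 0.0 21.0; -67.4 -80.2 1.3 -0.0 0.0 28.0; -84.2 -100.2 1.6 -0.0 0.0 35.0; -101.1 -120.3 2.0 -0.0 0.0 42.0; -117.9 -140.3 2.3 -0.0 0.0 49.0; -134.8 -160.3 2.6 -0.0 0.0 56.0
```

Request:
move_arm(series="-16.8 -20 0.3 0 0 7; -33.7 -40 0.7 0 0 14; -50.5 -60 1 0 0 21; -67.4 -80 1.3 0 0 28; -84.2 -100 1.6 0 0 35; -101 -120.3 2 0 0 42; -118 -140.3 2.3 0 0 49; -134.8 -160.3 2.6 0 0 56", jaw=0)

```text
time: 22.52
position: [0.4039, -0.3235, 0.139]
tool_rot: [0.808, 0.59, 0.0, 0.0]
ft_force: [-0.0, 0.9, -0.4]
grip_width: 0.0029
grip_force: 0.0
```

```bash
python3 - <<'E'
from kin import *
print(robot.get_obs()["time"],robot.get_obs()["position"])
rows([lidpose(75,150)]); rows([lidpose(75,z) for z in(110,66)])
E
```

```text
22.5167 [ 0.40391636 -0.32353883  0.13898784]
-50.8 5.1 1.0 0.0 -0.0 13.6
-50.8 5.1 41.0 0.0 -0.0 13.6; -50.8 5.0 85.0 0.0 -0.0 13.6
```

Request:
move_arm(series="-30 3 1 0 0 7; -50.8 5.1 1 0 0 13.6; -50.8 5.1 1 0 0 13.6; -50.8 5.1 30 0 0 13.6; -50.8 5.1 60 0 0 13.6; -50.8 5.1 85 0 0 13.6; -50.8 5.1 85 0 0 13.6")

```text
time: 23.1
position: [0.392, -0.3686, 0.0501]
tool_rot: [0.87, 0.493, 0.0, -0.005]
ft_force: [0.8, 0.9, -1.0]
grip_width: 0.0004
grip_force: 0.0
```

```bash
python3 - <<'E'
from kin import *
o=robot.get_obs(); print(o["time"],o["position"],o["ft_force"],o["q"])
def C(al,s=48,ahead=2): return lidpose(33-s*np.cos(al)+(5-ahead)*np.sin(al)+9.5, 23+s*np.sin(al)+(5-ahead)*np.cos(al))
rows([lidpose(62,66),lidpose(52,68)]+[C(a) for a in(1.5,1.3,1.1,.9,.7,.5)])
s=robot.camera("scene"); Rt=R.from_quat(o["tool_rot"]); print(proj(s,[o["position"]+Rt.apply([0,0,.022-DEL])]))
g=s["img"][190:262,325:390].astype(int)
for r in g[::2]: print(''.join('R' if v[0]>1.6*v[1] and v[0]>60 else('#' if v.sum()<210 else '.') for v in r))
E
```

```text
23.1 [ 0.39199745 -0.36859852  0.05013571] [ 0.77707474  0.86810845 -1.00698436] [-9.62983485e-01  6.49889515e-01  1.76844161e+00  1.35822420e-03
  7.32737986e-01 -4.25005490e-01]
9.5 3.7 -3.9 -0.5 -0.3 0.4; 19.5 3.8 -5.8 -0.5 -0.3 0.4; 29.4 3.8 -8.8 -0.5 -0.3 0.4; 39.0 3.9 -7.8 -0.5 -0.3 0.4; 48.1 4.0 -4.8 -0.5 -0.3 0.4; 56.5 4.1 -0.1 -0.5 -0.3 0.4; 63.7 4.2 6.2 -0.5 -0.3 0.4; 69.6 4.3 13.8 -0.5 -0.3 0.4
[[355.38793294 244.54553616]]
#######.##########################################RR.............
#################################################################
#################################################################
###############R####R#R##R#######################################
##########R###R##################################....RRRR.....#..
.##########R#####R################################...............
......###########################################################
........############################################.RRRRRRRR....
.........#####################################################...
.################################################################
#
[... 1014 characters left out ...]
RR#########RRRRRRRRRRRRRRR##............
...........RRRRRRRRRRRRRRRR#########R#RRRRRRRRRRRRR#.............
.........R#RRRRRR#RRRRRRRR##########RRRRRRRRRRRRRRR#.............
.........#RRRRRRRRRRRRRRRRRRRRRRRRRRRRRRRRRRRRRRRRR..............
.........RRRRRRRRRRRRRRRRRRRRRRRRRRRRRRRRRRRRRRRRRR..............
....................R.......RRRRRRRRRRRR#RRRRRRRRR#..............
.................................................................
.................................................................
.................................................................
.................................................................
.................................................................
```

Request:
move_arm(series="9.5 3.7 -3.9 0 0 0; 19.5 3.8 -5.8 0 0 0; 29.4 3.8 -8.8 0 0 0; 39 3.9 -7.8 0 0 0; 48 4 -4.8 0 0 0; 56.5 4.1 0 0 0 0; 63.7 4.2 6.2 0 0 0; 69.6 4.3 13.8 0 0 0")

```text
time: 23.82
position: [0.4349, -0.3148, 0.0408]
tool_rot: [0.87, 0.493, 0.001, 0.001]
ft_force: [0.1, -0.6, 2.1]
grip_width: 0.0004
grip_force: 1.1
```

```bash
python3 - <<'E'
from kin import *
o=robot.get_obs(); print(o["time"],o["position"],o["ft_force"],o["q"])
def C(al,s=48,ahead=2): return lidpose(33-s*np.cos(al)+(5-ahead)*np.sin(al)+9.5, 23+s*np.sin(al)+(5-ahead)*np.cos(al))
rows([C(a) for a in(.4,.3,.2,.1,.04)]+[C(0,ahead=2)])
E
```

```text
23.8167 [ 0.43492444 -0.31478335  0.04077256] [ 0.12809666 -0.58680643  2.08383572] [-8.35369189e-01  6.62128725e-01  1.78568739e+00  1.58537342e-03
  6.90771102e-01 -2.96380806e-01]
3.8 -5.0 8.3 0.2 -0.0 0.3; 5.7 -5.0 12.7 0.2 -0.0 0.3; 7.2 -5.1 17.3 0.2 -0.0 0.3; 8.2 -5.1 22.0 0.2 -0.0 0.3; 8.6 -5.1 24.8 0.2 -0.0 0.3; 8.8 -5.1 26.8 0.2 -0.0 0.3
```

Request:
move_arm(series="3.8 0 8.3 0 0 0; 5.7 0 12.7 0 0 0; 7.2 0 17.3 0 0 0; 8.2 0 20.5 0 0 0; 8.5 0 22.5 0 0 0; 8.5 0 22.5 0 0 0")

```text
time: 24.32
position: [0.4379, -0.3081, 0.0175]
tool_rot: [0.87, 0.492, 0.0, 0.0]
ft_force: [-0.1, -0.1, -0.1]
grip_width: 0.0004
grip_force: 0.0
```

Request:
move_arm(series="0 0 1.5 0 0 0; 0 0 1.5 0 0 0")

```text
time: 24.48
position: [0.4383, -0.3086, 0.0167]
tool_rot: [0.87, 0.492, 0.0, 0.001]
ft_force: [0.4, -0.3, 0.1]
grip_width: 0.0003
grip_force: 0.0
```

Request:
move_arm(series="0 0 1.5 0 0 0; 0 0 1.5 0 0 0")

```text
time: 24.65
position: [0.4384, -0.3086, 0.0154]
tool_rot: [0.87, 0.492, 0.001, 0.001]
ft_force: [0.6, -0.1, -0.5]
grip_width: 0.0008
grip_force: 0.0
```

```bash
python3 - <<'E'
from kin import *
o=robot.get_obs(); print(o["time"],o["position"],"tip z",o["position"][2]-.022+DEL,o["ft_force"],o["moment"])
E
```

```text
24.65 [ 0.43843121 -0.30859056  0.01536399] tip z 0.027363985051239 [ 0.61921983 -0.10853567 -0.4984814 ] [-0.05005918  0.11350058 -0.01252388]
```

Request:
move_arm(series="0 0 1 0 0 0; 0 0 2 0 0 0; 0 0 2 0 0 0")

```text
time: 24.9
position: [0.4385, -0.3084, 0.0133]
tool_rot: [0.87, 0.493, 0.001, 0.001]
ft_force: [-0.3, -0.4, -0.1]
grip_width: 0.0003
grip_force: 0.0
```

Request:
move_arm(series="0 0 1 0 0 0; 0 0 2 0 0 0; 0 0 2 0 0 0")

```text
time: 25.15
position: [0.4384, -0.3083, 0.0112]
tool_rot: [0.87, 0.493, 0.0, 0.001]
ft_force: [-0.5, 0.1, 1.5]
grip_width: 0.0
grip_force: 0.0
```

```bash
python3 - <<'E'
from kin import *
o=robot.get_obs(); print(o["time"],o["position"],"tip z",o["position"][2]-.022+DEL,o["ft_force"],o["moment"])
s=robot.camera("scene")
g=s["img"][190:262,325:390].astype(int)
for r in g[::2]: print(''.join('R' if v[0]>1.6*v[1] and v[0]>60 else('#' if v.sum()<210 else '.') for v in r))
E
```

```text
25.15 [ 0.43843333 -0.30834391  0.01117991] tip z 0.02317990951745289 [-0.5351289   0.08589029  1.49136621] [-0.06901018  0.1053155  -0.01079605]
##########################R####################...R..............
.....#############R###############################.#.#..#########
....#############################################################
.......###############################################R###.......
...##############################################################
..###############################################################
##................##...........#.#.#.############################
..................#.................###############........RR....
..................##############....################RRRRRRRRRRR..
....................#############..##.##############.........RRR.
....................#############.....##############.............
....................#####################################...RRRRR
...................################################...##RRRRRRRRR
..........................###############...............#RRRRRRRR
..........................####
[... 721 characters left out ...]
RRRRRRRRRRRRRRRRRRRRRRRRRR..............
........RRRRRRRRRRRR..RRRRRRRRRRRRRRRRRRRRRRRRRRRRRR.............
..........RRR........RRRRRRRRRRRRRRRRRRR.......RRRR..............
.........RRRRRRRRRRRRRRRRRRRRRRRRRRRRRRRRRRRRRRRRRR..............
.........RRRRRRRRRRRRRRRRRRRRRRRRRRRRRRRRRRRRRRRRRR..............
...................................R.RRRRRRRRRRRRR...............
.................................................................
.................................................................
.................................................................
.................................................................
.................................................................
```

Request:
move_arm(series="0 0 1 0 0 0; 0 0 2 0 0 0; 0 0 2 0 0 0")

```text
time: 25.45
position: [0.4385, -0.3084, 0.0104]
tool_rot: [0.87, 0.493, 0.001, 0.001]
ft_force: [-0.6, 2.3, 9.0]
grip_width: 0.0002
grip_force: 4.3
```

Request:
move_arm(series="0 0 1 0 0 0; 0 0 1.5 0 0 0; 0 0 1.5 0 0 0")

```text
time: 25.7
position: [0.4386, -0.3085, 0.0102]
tool_rot: [0.87, 0.493, 0.001, 0.001]
ft_force: [-2.7, 3.1, 19.3]
grip_width: 0.0001
grip_force: 9.2
```

Request:
move_arm(series="0 0 -15 0 0 0; 0 0 -50 0 0 0; 0 0 -90 0 0 0; 0 0 -130 0 0 0; 0 60 -160 0 0 0; 0 100 -160 0 0 0; 0 140 -160 0 0 0; 0 140 -160 0 0 0")

```text
time: 26.37
position: [0.5628, -0.3836, 0.1704]
tool_rot: [0.87, 0.493, 0.002, 0.005]
ft_force: [0.4, -0.7, -0.5]
grip_width: 0.0004
grip_force: 0.0
```

```bash
python3 - <<'E'
from kin import *
o=robot.get_obs(); print(o["time"],o["position"],o["ft_force"],o["q"])
s=robot.camera("scene"); c=robot.camera("top")
for k in(c,s):
    for t in("tray","tin_lid","sizers","solder_tin","flux_bottle"): print(t,[(round(d["p"],2),np.round(d["xyz"],3)) for d in robot.search_frame(k,t)][:2])
red=lambda im:((im[...,0]>1.6*im[...,1])&(im[...,0]>60))
Wc=lambda z:[np.r_[TIN,0]+trayR(TY).apply([x,y,z]) for x in(-.030,.033) for y in(-.048,.048)]
for k,b in((s,(190,262,320,395)),(c,(160,230,365,450))):
    print("lid corners pred closed",(proj(k,Wc(.028))-[b[2],b[0]]).round().tolist())
    for r in k["img"][b[0]:b[1]:2,b[2]:b[3]].astype(int): print(''.join('R' if v[0]>1.6*v[1] and v[0]>60 else('#' if v.sum()<210 else '.') for v in r))
E
```

```text
26.3667 [ 0.56278776 -0.38364424  0.17039844] [ 0.38071853 -0.71375188 -0.48529348] [-7.62411944e-01  6.35733543e-01  1.32328463e+00  8.68193035e-04
  1.17183861e+00 -2.22145126e-01]
tray []
tin_lid []
sizers [(0.96, array([ 0.27 , -0.272,  0.011]))]
solder_tin [(0.9, array([ 0.304, -0.21 ,  0.02 ]))]
flux_bottle []
tray [(0.71, array([ 0.499, -0.178,  0.009]))]
tin_lid [(0.74, array([ 0.432, -0.315,  0.024]))]
sizers [(0.32, array([ 0.499, -0.182,  0.008]))]
solder_tin [(0.77, array([ 0.299, -0.227,  0.018]))]
flux_bottle [(0.54, array([0.567, 0.08 , 0.046]))]
lid corners pred closed [[12.0, 32.0], [54.0, 33.0], [12.0, 52.0], [57.0, 53.0]]
....#######..................................#RRRRRRRRRRR..................
................................................RRRRRRRRRRR................
................................................##RRRRRRRRRR...............
.................................................#RRRRRRRRRRRR.............
..................................................#RRRRRRRRRRRR............
...................................................#RRRRRRRRRRRR.......
[... 4674 characters left out ...]
............
.....................................................................................
.....................................................................................
.....................................................................................
.....................................................................................
.....................................................................................
.....................................................................................
.....................................................................................
.....................................................................................
```

```bash
python3 - <<'E'
from kin import *
s=robot.camera("scene")
print([(round(d["p"],2),np.round(d["xyz"],3)) for d in robot.search_frame(s,"ring_a")],[np.round(d["xyz"],3) for d in robot.tip_of(s,"tray")])
a=cv2.imread("pics/scene0.png"); b=s["img"][:,:,::-1].copy(); g=lambda i:cv2.Canny(i,60,150)
x0,y0,x1,y1=200,170,410,290
e=(g(b)>0)&(cv2.dilate(g(a),np.ones((5,5)))==0); m=cv2.dilate(e.astype(np.uint8),np.ones((3,3)))[y0:y1,x0:x1]
N,_,st,ce=cv2.connectedComponentsWithStats(m); print([((ce[i]+[x0,y0]).round().tolist(),st[i,2:].tolist()) for i in range(1,N) if st[i,4]>25])
A=a[170:230,310:375];B=b[170:230,310:375]; print(cv2.phaseCorrelate(np.float32(A[...,1]),np.float32(B[...,1])))
E
```

```text
[] [array([ 0.503, -0.191, -0.001]), array([ 0.462, -0.138,  0.023])]
[([318.0, 174.0], [71, 9, 223]), ([221.0, 188.0], [49, 20, 245]), ([290.0, 196.0], [73, 19, 449]), ([368.0, 208.0], [10, 7, 42]), ([327.0, 213.0], [6, 13, 45]), ([334.0, 214.0], [6, 12, 45]), ([365.0, 218.0], [6, 11, 49]), ([323.0, 230.0], [18, 13, 97]), ([355.0, 237.0], [44, 18, 627]), ([386.0, 239.0], [10, 3, 30]), ([387.0, 248.0], [17, 4, 56]), ([323.0, 253.0], [8, 6, 43])]
((0.23380725901307642, -0.4105684546500825), 0.5983326280558551)
```

```bash
python3 -c "
from rig import robot
print(robot.hand_in())"
```

```text
the job is handed in; nothing more can be done
None
```

I tipped the tray at the tin's front rim, put it back empty within about 3 mm of where it stood and pressed the lid shut, then handed the job in at about 27 s. Before the lid closed I could make out only two rings in the tin; none showed anywhere else, so I believe the other two lie stacked under them.

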